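# Stack two heat-spreader plates and count each on the tally lever

## Task

Lay the thick aluminium plate in the stacking nest and let go of it, press it down with the fingers to feel that it lies flat, then count it: swing the tally counter's sprung lever until you feel its stop, without forcing it, and let the lever come all the way back. Then do the same with the thin plate on top of the thick one. Leave the other things on the bench where they are.

Things in the scene. Friction and masses are not known exactly. Their poses are not given: they have to be found in the camera images.
- thick_centre (a point): centre of the thick plate: plain aluminium, 120 (its x) x 60 (its y) x 20 mm high, about 0.4 kg, loose, lying flat on the bench; z up. The same either way round
- thin_centre (a point): centre of the thin plate: aluminium, 120 (its x) x 60 (its y) x 10 mm high, about 0.2 kg, four dark holes near its corners, loose, lying flat on the bench; z up. The same either way round
- thick_plate: the thick plate itself; origin at the centre of its underside
- thin_plate: the thin plate itself; origin at the centre of its underside
- nest_seat (a point): stacking nest, a fixed aluminium fixture: centre of its level seat, 30 mm above the bench; z up, x the long way of the nest. A plate lies with its 120 mm along x; seated, the thick one's centre is 10 mm and the thin one's 25 mm above this point. The seat's pedestal is 44 mm wide (y), narrower than the plates
- nest: the nest; origin at the centre of its foot on the bench, 30 mm below nest_seat; foot 170 x 90 mm. At both ends guides rise to 34 mm above the seat with 4 mm play around a plate, then flare outwards up to 47 mm above it; along the sides they reach only to 41 mm from the middle, so the middle 80 mm of both long sides is open for fingers
- counter: bench tally counter, fixed: a grey case 110 x 110 mm, 60 mm high, on a 130 mm steel base plate; origin at the centre of its underside, z up. The lever's hinge axis is vertical and passes through this origin. Under the case's cover is a rubber-buffered stroke stop, set differently each time and not visible
- lever_pivot (a point): point on the lever's hinge axis, at the same height as lever_post (90 mm above the bench)
- lever_post (a point): the upright round steel finger post at the lever's end, 16 mm thick; this point is on its axis, 90 mm above the bench, 20 mm below the post's top. The post stands free from the lever's flat arm (top 71 mm above the bench) up to 110 mm and circles lever_pivot at 110 mm radius
- tally_lever (a joint): lever angle: 0 at home, grows counterclockwise seen from above. A spring holds it home with 3.6 N at the post, 6 N at 1 rad; let go, it returns by itself. The stop comes between 0.7 and 1.15 rad: there resistance rises by about 3 N per mm at the post. It counts when the post is pushed about 4 N or more beyond the spring for 0.1 s; 25 N beyond would be forcing it
- screwdriver: screwdriver, 200 mm, black handle, lying right of the work area. To be left alone
- wrench: open spanner, 150 mm, lying beyond the nest. To be left alone
- jar: closed jar, 56 mm across, 75 mm high, standing left, near the robot. To be left alone
- offcut: thin narrow aluminium strip 150 x 40 x 6 mm lying at the far side: scrap, not one of the plates. To be left alone
- brush: wooden-handled brush, 170 mm, lying left, near the robot. To be left alone
- spool: grey spool, 70 mm across, 50 mm high, standing right, far side. To be left alone
- mug: white mug, 80 mm across, 90 mm high, standing at the far side. To be left alone
There are look-alikes about, which are no part of the job. What is shaped like the counter but blue is not meant.

How it is judged:
By the outcome, as a careful person would: the job done as asked, in the order asked, and still so for the second after the job is handed in, with the robot touching nothing.
It also fails if it takes over 72 s, if anything falls off the work surface, if the arm or the gripper's body presses on something with over 40 N, if the wrist force passes 120 N, or if a joint passes its speed limit or range.

## Robot

A 6-joint arm with a two-finger parallel gripper is mounted at the origin on the work surface. World frame = base frame: x ahead of the robot, y to its left, z up, the work surface at z = 0. Lengths are in mm, angles in degrees, forces in N, time in s.
With the tool pointing down it reaches from about 350 to 850 mm from the base axis. Payload 8.1 kg.
Tool frame: the origin (TCP) lies at the very end of the fingers, on their centre line; the grasp point (between the pads) lies 19 mm behind it; z points along the fingers, y is the direction in which the jaws open and shut (so a half turn about z gives the same grasp; the last joint's range is limited). The gripper opens to 85 mm and grips with 20 to 120 N. Pads are 22 mm wide; open, the fingers measure 114 mm over their backs; the gripper's body (76 mm by 85 mm) begins 54 mm behind the grasp point. The pads swing forward as they close: fully open they stand 13 mm farther back than shut.
Start: joints at [-73.075, 7.471, 85.268, -0, 87.261, -4.893], TCP at [223.018, -557.017, 231.292] pointing down, gripper open.
Joint ranges: [-169.43, 169.43], [-51.17, 129.36], [1.28, 143.12], [-76.62, 256.62], [0, 156.53], [-152.29, 152.29]. Speed limits (degrees/s): [136.94, 136.94, 159.86, 180, 180, 180].

## Interface

Orientations are given as [roll, pitch, yaw] about the fixed x, y, z axes, in that order (R = Rz(yaw) Ry(pitch) Rx(roll)).
In Python, from bench import r gives the robot as it stands.
- The arm moves only by the shell command python3 -m jog 'ROWS' [OPENING] [FORCE]. ROWS is JSON, a list of rows, each a list of 6 numbers: the shift along the tool's x, y, z normalised to -1 to 1, where 1 is 0.25 m, then the turn, a rotation vector about the tool's x, y, z normalised to -1 to 1, where 1 is pi rad. In form: [[x, y, z, ax, ay, az], ...]. A call has 1 to 10 rows; each row is the pose to reach, as a shift and turn from the pose commanded when the call began, along the tool's axes at that moment, turning the shorter way round; what a row does not reach only later rows make up. A row lasts 1/10 s, in which the tool goes at most 50 mm and 8.59 degrees, less where a joint would pass 70% of its speed; a pose out of reach is approached as far as the arm can. A call with a number of a shift or a turn outside -1 to 1 is refused whole. A call with a gripper value outside its range is refused whole. OPENING is the opening, from 0 (shut) to 1 (fully open), set as the call begins (- or left out, the last holds). The fingers move at their own pace and stop on an object; FORCE is the grip in N (left out, the last holds). Time passes only in rows, so rows that repeat a pose let the fingers close. It gives the time, the measured TCP pose, the force and the opening at its end, in the units of the state.
- r.sense(): the state, without advancing time (a new reading comes with each control period).
- r.snapshot(name): name is "scene" or "side" or "wrist"; returns a dict with "pixels" (480x640x3 uint8, red, green, blue), "intrinsics" (3x3 intrinsics, pixels), "extrinsics" (4x4, takes a point from camera to world coordinates). Camera axes: x right, y down, z forward; pixel columns grow to the right and rows downward; lengths in mm; the calibration is good to about 2 mm. A picture is of the moment at which its call begins. There is no depth.
- r.hand_in(): hands the job in, once; it reports no verdict.
The state is a dict: "time": time; "joint_pos": joint angles; "qd": joint speeds; "joint_efforts": joint torques, N m; "tool_pos": TCP position; "tcp_rot": TCP orientation; "ft_force": force on the tool from outside, world axes, zero at the start; "wrist_torque": the same for the moment, N m; "finger_gap": finger opening in mm.
Only numpy, scipy, OpenCV 4.12 (cv2) and the standard library are available. Lean on these libraries where they do the work, as an engineer would, in place of code of your own. Each camera call takes 0.05 s, during which the arm holds its last target.

## Working session

There is one attempt and no reset: what is moved stays moved. The work goes in short steps, Python scripts to look and compute and a shell command to move; the robot and the scene stay as the last step left them, time stands still between calls to the robot, and variables do not carry over. Pictures are saved under pics/ and viewed, and the job is handed in when it is done.

```bash
ls -la; mkdir -p pics; python3 - <<'E'
from bench import r
import cv2
s=r.sense(); print(s)
for n in ("scene","side","wrist"):
    d=r.snapshot(n); cv2.imwrite(f"pics/{n}0.png",d["pixels"][:,:,::-1]); print(n,d["intrinsics"],d["extrinsics"])
E
```

```text
total 12
drwxr-xr-x  3 agent agent 4096 Dec  7 00:26 .
drwxr-xr-x 23 root  root  4096 Dec  7 00:26 ..
drwxr-xr-x  2 agent agent 4096 Dec  7 00:26 pics
{'time': 0.0, 'joint_pos': array([-7.30757822e+01,  7.51489164e+00,  8.53300797e+01, -3.12107631e-04,
        8.72617339e+01, -4.89397072e+00]), 'qd': array([-0.09848599,  0.04357154,  0.01272617, -0.04008839,  0.07031515,
        0.03703003]), 'joint_efforts': array([-8.16123211e-04, -5.69395566e+01, -5.00554097e+01, -4.14234119e-04,
        1.42987934e-02,  1.15494583e-05]), 'tool_pos': array([ 222.84507288, -556.48267774,  230.23902163]), 'tcp_rot': array([-1.79893657e+02, -8.79265068e-03,  2.18181956e+01]), 'ft_force': array([-0.10275025, -0.0996656 ,  0.0538181 ]), 'wrist_torque': array([0.00228791, 0.04056056, 0.05743754]), 'finger_gap': 85.4792971687116}
scene [[606.60189882   0.         311.79496395]
 [  0.         606.60189882 240.73043973]
 [  0.           0.           1.        ]] [[ 6.16289762e-01  6.23538705e-01 -4.81026416e-01  1.12333061e+03]
 [ 7.87422495e-01 -4.78317305e-01  3.88816628e-01 -5.21705812e+02]
 [ 1.2358957
[... 225 characters left out ...]
    0.           1.        ]] [[-8.43493393e-01 -3.89175949e-01  3.70217473e-01  3.43563808e+01]
 [-5.36840465e-01  6.33796858e-01 -5.56869696e-01  6.33431792e+02]
 [-1.79223790e-02 -6.68463629e-01 -7.43528859e-01  9.71370897e+02]
 [ 0.00000000e+00  0.00000000e+00  0.00000000e+00  1.00000000e+00]]
wrist [[368.00606028   0.         322.88392521]
 [  0.         368.00606028 237.50952973]
 [  0.           0.           1.        ]] [[ 3.71357940e-01 -8.87773050e-01 -2.71941706e-01  2.91847681e+02]
 [-9.28489282e-01 -3.55377588e-01 -1.07770233e-01 -5.29196682e+02]
 [-9.66479090e-04  2.92516292e-01 -9.56260051e-01  3.72962594e+02]
 [ 0.00000000e+00  0.00000000e+00  0.00000000e+00  1.00000000e+00]]
```

View pics/scene0.png

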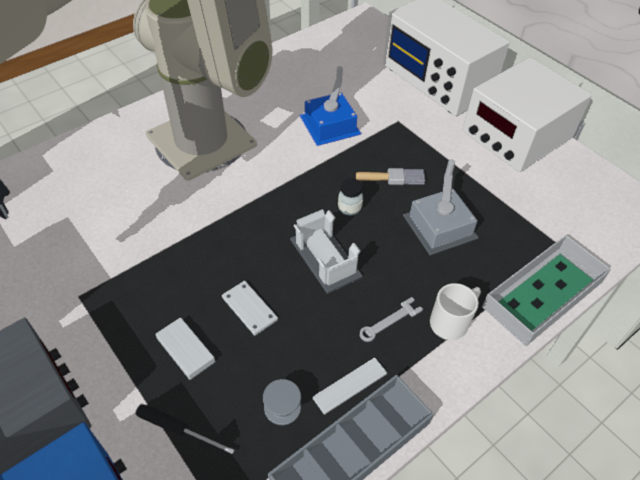

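View pics/side0.png

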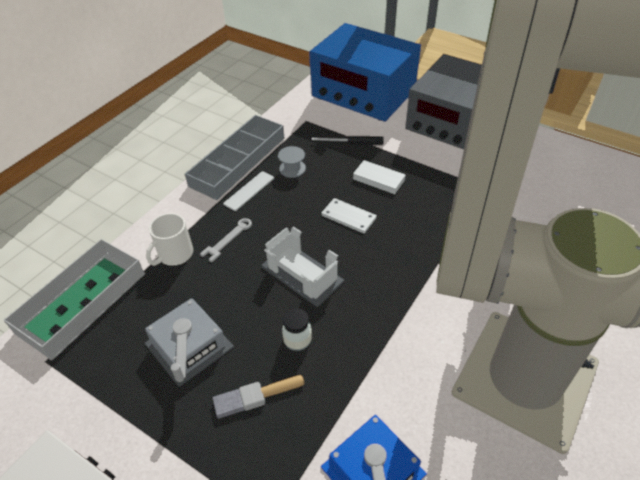

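View pics/wrist0.png

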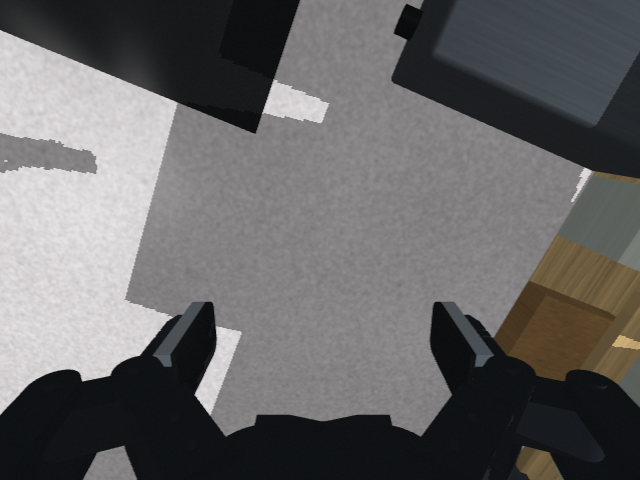

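The scene view shows the thick plate near (185,347), the thin plate with its holes at (250,307), the nest at (327,255), and the grey counter at (443,220) with its post top near (450,163). In the side view they are at (379,177), (349,215), (302,268) and (188,340). The blue counter is the look-alike. Next I'll measure them.

```bash
cat > h.py <<'E'
import numpy as np,cv2
def cam(d): return np.array(d["intrinsics"]),np.array(d["extrinsics"])
def ray(d,uv):
    K,E=cam(d); v=np.linalg.inv(K)@np.array([uv[0],uv[1],1.]); return E[:3,3],E[:3,:3]@v
def onz(d,uv,z):
    o,v=ray(d,uv); return o+v*(z-o[2])/v[2]
def tri(rs):
    A=np.zeros((3,3));b=np.zeros(3)
    for o,v in rs:
        v=v/np.linalg.norm(v);P=np.eye(3)-np.outer(v,v);A+=P;b+=P@o
    p=np.linalg.solve(A,b); return p,[np.linalg.norm((np.eye(3)-np.outer(v,v)/(v@v))@(p-o)) for o,v in rs]
def proj(d,p):
    K,E=cam(d); q=K@(E[:3,:3].T@(np.asarray(p)-E[:3,3])); return q[:2]/q[2]
E
python3 - <<'E'
from bench import r
import cv2,numpy as np
from h import *
for n in ("scene","side"):
    d=r.snapshot(n); np.save(f"pics/{n}.npy",d,allow_pickle=True)
    im=d["pixels"]; g=cv2.cvtColor(im,cv2.COLOR_RGB2GRAY)
    m=(g>165).astype(np.uint8)
    cs,_=cv2.findContours(m,cv2.RETR_EXTERNAL,cv2.CHAIN_APPROX_NONE)
    for c in cs:
        if 300<cv2.contourArea(c)<6000:
            x=c[:,0,:]; (u,v)=x.mean(0)
            if g.shape and 100<u<480 and 130<v<420:
                print(n,cv2.contourArea(c),x.mean(0).round(),onz(d,x.mean(0),10).round())
                for z in (10,20):
                    w=np.array([onz(d,p,z)[:2] for p in x],np.float32); print('   ',z,[np.round(t,1) for t in cv2.minAreaRect(w)])
    x0,y0=(280,190) if n=="scene" else (240,210)
    cv2.imwrite(f"pics/{n}_nest.png",cv2.resize(im[y0:y0+110,x0:x0+130,::-1],None,fx=5,fy=5,interpolation=cv2.INTER_CUBIC))
    x0,y0=(390,150) if n=="scene" else (130,280)
    cv2.imwrite(f"pics/{n}_cnt.png",cv2.resize(im[y0:y0+110,x0:x0+130,::-1],None,fx=5,fy=5,interpolation=cv2.INTER_CUBIC))
    x0,y0=(140,270) if n=="scene" else (310,140)
    cv2.imwrite(f"pics/{n}_pl.png",cv2.resize(im[y0:y0+110,x0:x0+150,::-1],None,fx=5,fy=5,interpolation=cv2.INTER_CUBIC))
E
```

```text
scene 475.0 [129. 405.] [ 555. -496.   10.]
    10 [array([ 554. , -497.7]), array([39.6, 59.1]), np.float64(8.5)]
    20 [array([ 559.2, -497.9]), array([39.3, 58.5]), np.float64(8.5)]
scene 1409.5 [349. 385.] [ 778. -143.   10.]
    10 [array([ 777.6, -141.4]), array([149.3,  39.9]), np.float64(86.0)]
    20 [array([ 780.8, -144.8]), array([147.9,  39.6]), np.float64(86.0)]
scene 1590.5 [184. 347.] [ 513. -353.   10.]
    10 [array([ 512.1, -351.8]), array([126.6,  61.7]), np.float64(2.6)]
    20 [array([ 517.7, -353.3]), array([125.4,  61.1]), np.float64(2.6)]
scene 1348.0 [249. 307.] [ 514. -196.   10.]
    10 [array([ 512.6, -195.7]), array([121.3,  60.7]), np.float64(1.1)]
    20 [array([ 518.2, -198.7]), array([120.2,  60.1]), np.float64(1.1)]
scene 1054.0 [332. 256.] [516.  28.  10.]
    10 [array([500.2,  24.1]), array([121.8, 124.8]), np.float64(7.6)]
    20 [array([505.9,  19.1]), array([120.7, 123.6]), np.float64(7.6)]
scene 303.5 [318. 220.] [416.  69.  10.]
    10 [array([411.6,  69.7]), array([85.5, 66.3]), np.float64(31.3)]
    20 [array([418.1,  64.3]), array([84.7, 
[... 270 characters left out ...]
e+02, 3.000e-01]), array([126.1,  68.1]), np.float64(17.8)]
    20 [array([501.4,   6.8]), array([124.7,  67.4]), np.float64(17.8)]
side 807.0 [349. 214.] [ 508. -194.   10.]
    10 [array([ 509.7, -194.5]), array([120. ,  60.3]), np.float64(1.0)]
    20 [array([ 504.7, -185.9]), array([118.7,  59.7]), np.float64(1.0)]
side 562.5 [248. 190.] [ 772. -134.   10.]
    10 [array([ 771.6, -136.2]), array([147.5,  39.7]), np.float64(86.1)]
    20 [array([ 763.9, -128.2]), array([146. ,  39.3]), np.float64(86.1)]
side 670.5 [379. 174.] [ 516. -362.   10.]
    10 [array([ 517.1, -362.5]), array([121.5,  61.4]), np.float64(2.5)]
    20 [array([ 512.1, -352.1]), array([120.3,  60.8]), np.float64(2.5)]
```

```bash
cd pics; python3 -c "
import cv2,numpy as np
for k in ('nest','cnt'):
    a=cv2.imread(f'scene_{k}.png');print(a.shape)"
```

```text
(550, 650, 3)
(550, 650, 3)
```

View pics/scene_nest.png

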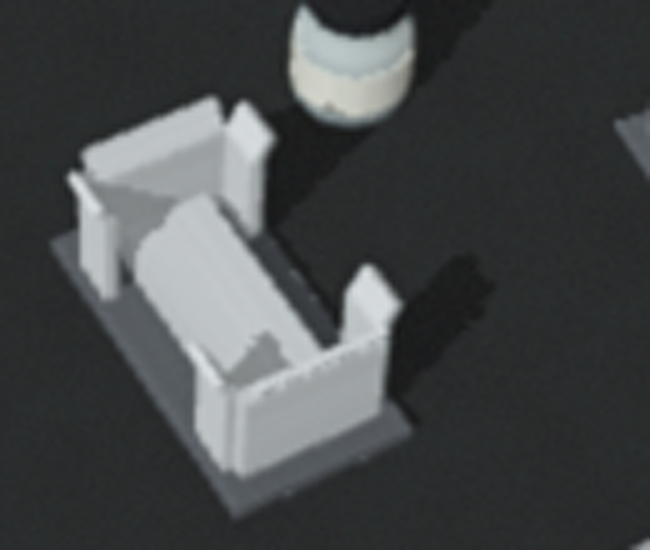

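View pics/side_nest.png

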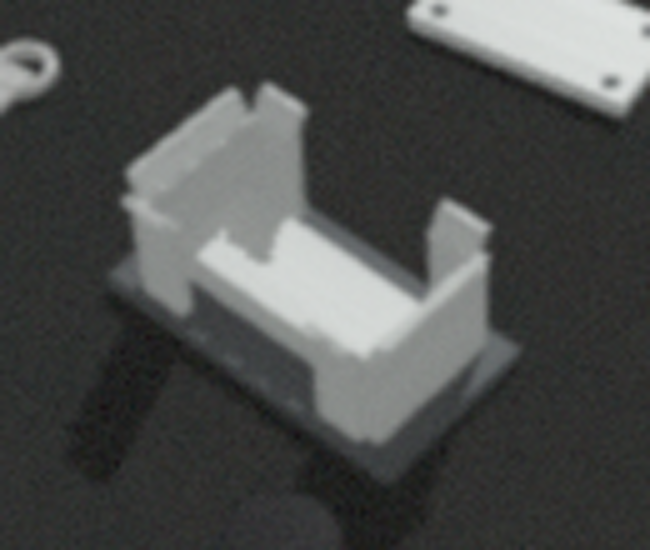

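View pics/scene_cnt.png

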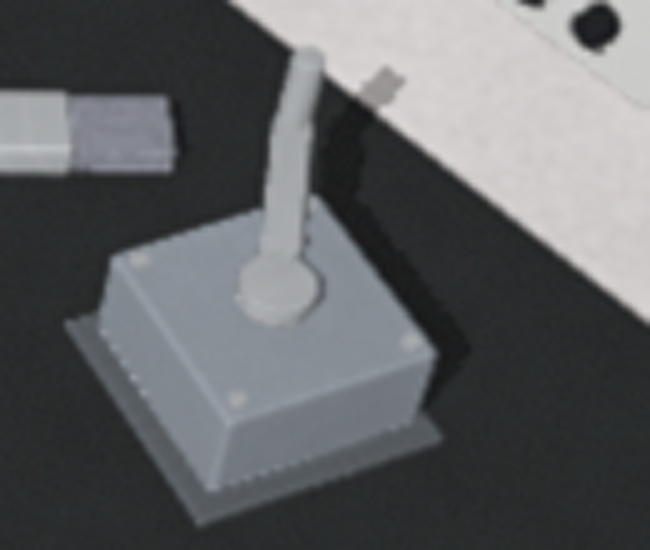

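View pics/side_cnt.png

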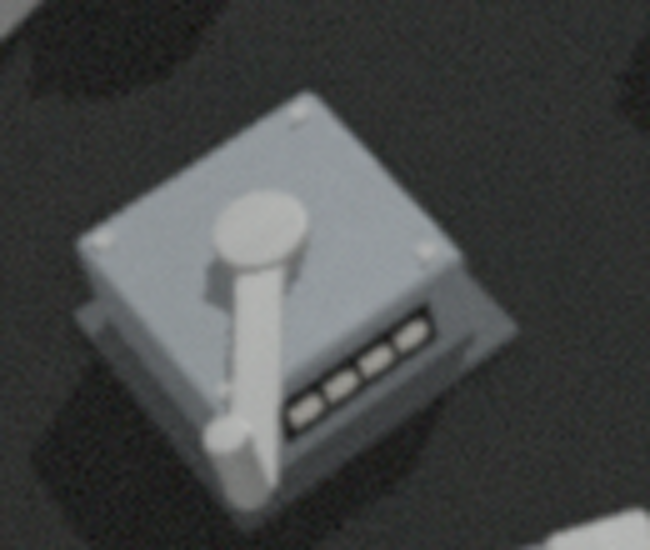

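View pics/scene_pl.png

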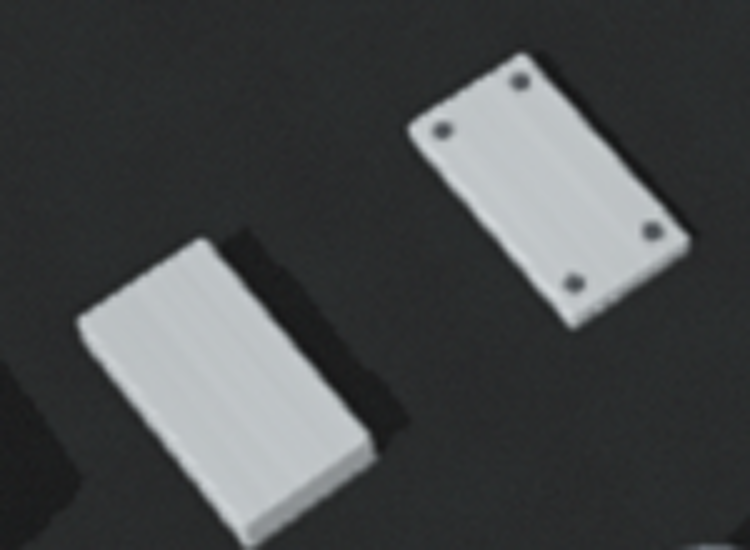

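```bash
python3 - <<'E'
import numpy as np
from h import *
S=np.load("pics/scene.npy",allow_pickle=True).item();D=np.load("pics/side.npy",allow_pickle=True).item()
def c(o,p): return (o[0]+(p[0]+.5)/5-.5,o[1]+(p[1]+.5)/5-.5)
def show(n,d,o,pts,z):
    P=np.array([onz(d,c(o,p),z)[:2] for p in pts]);print(n,P.round(1).tolist(),'len',np.linalg.norm(np.diff(P,axis=0),axis=1).round(1),'ang',np.degrees(np.arctan2(*np.diff(P,axis=0).T[::-1])).round(1));return P
P=show('thickS',S,(140,270),[(78,322),(203,240),(370,445),(248,528)],20);print(P.mean(0))
P=show('thinS',S,(140,270),[(410,128),(528,54),(690,238),(573,318)],10);print(P.mean(0))
P=show('thinholes',S,(140,270),[(442,130),(520,80),(653,231),(574,284)],10);print(P.mean(0))
P=show('footS',S,(280,190),[(52,242),(237,517),(412,432)],3);print('c',(P[0]+P[2])/2)
P=show('footD',D,(240,210),[(110,278),(387,485),(520,350)],3);print('c',(P[0]+P[2])/2)
P=show('baseS',S,(390,150),[(68,323),(200,525),(441,437)],3);print('c',(P[0]+P[2])/2)
P=show('baseD',D,(130,280),[(77,317),(248,530),(517,328)],3);print('c',(P[0]+P[2])/2)
P=show('caseS',S,(390,150),[(112,258),(232,422),(436,350),(315,197)],60);print('c',P.mean(0))
P=show('caseD',D,(130,280),[(78,245),(310,92),(465,258)],60);print('c',(P[0]+P[2])/2)
P=show('hubS',S,(390,150),[(280,285)],74)
P=show('hubD',D,(130,280),[(260,232)],74)
a=c((390,150),(310,55));b=c((130,280),(228,432))
print('post',tri([ray(S,a),ray(D,b)]),onz(S,a,110),onz(D,b,110))
for q,n in (((430,322),''),):pass
# nest flare outer top corners
E
```

```text
thickS [[457.2, -384.6], [454.6, -325.3], [575.6, -321.0], [576.9, -377.1]] len [ 59.4 121.   56.1] ang [ 92.5   2.  -88.7]
[ 516.08288425 -352.00860727]
thinS [[454.2, -225.4], [453.1, -164.0], [571.1, -162.8], [572.5, -222.9]] len [ 61.4 117.9  60.1] ang [ 91.    0.6 -88.6]
[ 512.73066415 -193.76622872]
thinholes [[463.3, -215.1], [462.3, -174.4], [558.9, -173.0], [559.7, -213.5]] len [40.8 96.6 40.5] ang [ 91.4   0.8 -88.9]
[ 511.06667694 -194.0092291 ]
footS [[413.6, -12.9], [583.7, -40.4], [596.0, 49.0]] len [172.3  90.2] ang [-9.2 82.1]
c [504.80363949  18.01364723]
footD [[597.6, 42.9], [428.6, 72.6], [418.0, -19.3]] len [171.6  92.5] ang [170.  -96.6]
c [507.80836571  11.75969843]
baseS [[520.1, 245.5], [645.0, 209.7], [677.0, 335.4]] len [130.  129.7] ang [-16.   75.7]
c [598.5583145  290.47822079]
baseD [[676.9, 332.0], [553.0, 365.9], [521.3, 241.4]] len [128.5 128.5] ang [ 164.7 -104.3]
c [599.09970085 286.69106039]
caseS [[534.9, 249.3], [637.8, 223.6], [664.4, 326.9], [565.1, 352.2]] len [106.1 106.6 102.4] ang [-14.   75.6 165.7]
c [600.56035829 287.99892324]
caseD [[662.2, 325.9], [634.2, 222.2], [529.5, 250.6]] len [107.4 108.5] ang [-105.1  164.8]
c [595.82054902 288.23792865]
hubS [[601.0, 288.1]] len [] ang []
hubD [[596.8, 289.1]] len [] ang []
post (array([527.41409699, 372.2325733 , 111.3503374 ]), [np.float64(1.137685321576935), np.float64(1.1376853215772265)]) [527.270264   374.42985786 110.        ] [527.25960708 371.11126939 110.        ]
```

Everything agrees with the given sizes: pivot ≈ (598.7, 288.5), post ≈ (527, 372.5, radius 110), nest ≈ (506, 15, −9.5°), thick plate ≈ (514.5, −352, 2.3°), thin plate ≈ (511.5, −194, 0.9°). I'll grasp at yaw ≈ 180, which keeps joint 6 in range for the lever later.

```bash
cat > to.py <<'E'
import sys,numpy as np
from bench import r
from scipy.spatial.transform import Rotation as R
def to(x,y,z,yaw):
    s=r.sense();A=R.from_euler('xyz',s["tcp_rot"],degrees=True);T=R.from_euler('xyz',[180,0,yaw],degrees=True)
    d=A.inv().apply(np.array([x,y,z])-s["tool_pos"])/250; w=(A.inv()*T).as_rotvec()/np.pi
    print('t',round(s['time'],2),'pos',s["tool_pos"].round(1),'rot',s["tcp_rot"].round(1),'F',s["ft_force"].round(1),'gap',round(s["finger_gap"],1),'\nrow',d.round(4),w.round(4))
if __name__=="__main__": to(*map(float,sys.argv[1:5]))
E
python3 to.py 514.5 -352 120 182.3
```

```text
t 0.25 pos [ 223.  -556.8  230.8] rot [-179.9   -0.    21.8] F [ 0.6 -0.2  0.5] gap 85.3 
row [ 1.3871 -0.3265  0.4435] [-0.000e+00 -4.000e-04 -8.916e-01]
```

```bash
python3 -m jog '[[0.7,-0.16,0.2,0,0,-0.46],[0.7,-0.16,0.2,0,0,-0.46],[0.7,-0.16,0.2,0,0,-0.46],[0.7,-0.16,0.2,0,0,-0.46],[0.7,-0.16,0.2,0,0,-0.46],[0.7,-0.16,0.2,0,0,-0.46],[0.7,-0.16,0.2,0,0,-0.46],[0.7,-0.16,0.2,0,0,-0.46],[0.7,-0.16,0.2,0,0,-0.46],[0.7,-0.16,0.2,0,0,-0.46]]' 1 60; python3 to.py 514.5 -352 120 182.3
```

```text
time: 1.25
tool_pos: [370.6, -454.7, 181.1]
tcp_rot: [-180.0, -0.0, 105.0]
ft_force: [0.6, 0.3, 0.6]
finger_gap: 85.6
t 1.25 pos [ 370.6 -454.7  181.1] rot [-180.   -0.  105.] F [0.6 0.3 0.6] gap 85.6 
row [0.2483 0.6622 0.2445] [ 0.000e+00 -1.000e-04 -4.297e-01]
```

```bash
python3 -m jog '[[0.248,0.662,0.24,0,0,-0.429],[0.248,0.662,0.24,0,0,-0.429],[0.248,0.662,0.24,0,0,-0.429],[0.248,0.662,0.24,0,0,-0.429],[0.248,0.662,0.24,0,0,-0.429],[0.248,0.662,0.24,0,0,-0.429],[0.248,0.662,0.24,0,0,-0.429],[0.248,0.662,0.24,0,0,-0.429],[0.248,0.662,0.24,0,0,-0.429],[0.248,0.662,0.24,0,0,-0.429]]'; python3 - <<'E'
from bench import r
import cv2,numpy as np
from h import *
d=r.snapshot("wrist");im=d["pixels"];cv2.imwrite("pics/w1.png",im[:,:,::-1])
g=cv2.cvtColor(im,cv2.COLOR_RGB2GRAY);m=(g>140).astype(np.uint8)
cs,_=cv2.findContours(m,cv2.RETR_EXTERNAL,cv2.CHAIN_APPROX_NONE)
for c in cs:
    if cv2.contourArea(c)>3000:
        w=np.array([onz(d,p,20)[:2] for p in c[:,0,:]],np.float32);print(c[:,0].min(0),c[:,0].max(0),cv2.minAreaRect(w))
E
python3 to.py 514.5 -352 20 182.3
```

```text
time: 2.25
tool_pos: [515.0, -353.0, 121.1]
tcp_rot: [180.0, -0.0, -178.0]
ft_force: [-0.6, -1.4, 0.9]
finger_gap: 85.2
[485 148] [602 308] ((506.6585388183594, -204.27809143066406), (114.68257904052734, 61.23568344116211), 0.9567822813987732)
[277 144] [368 312] ((511.8476257324219, -353.2064208984375), (119.84502410888672, 59.52403259277344), 2.623682975769043)
[0 0] [172 380] ((504.236572265625, -509.8407287597656), (123.16058349609375, 273.58380126953125), 77.63396453857422)
t 2.3 pos [ 515.  -353.   121.1] rot [ 180.    -0.  -178.3] F [-0.2  0.2 -0.5] gap 85.4 
row [0.002  0.0039 0.4045] [ 0.0001 -0.0001 -0.0036]
```

View pics/w1.png

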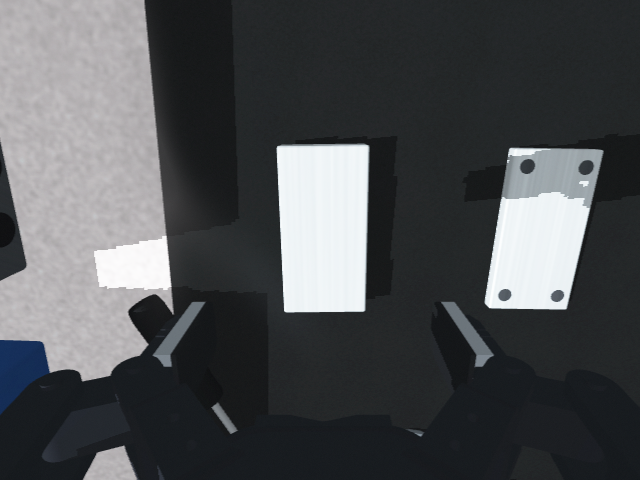

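The wrist view shows the thick plate at cols 277–368, rows 144–312: centre (511.8, −353.2), 119.8 × 59.5 mm, yaw 2.6°, which agrees with the scene view. Descending onto it.

```bash
python3 to.py 513 -352.8 4 182.5; python3 -m jog '[[0.008,0.001,0.1,0,0,-0.004],[0.008,0.001,0.2,0,0,-0.004],[0.008,0.001,0.3,0,0,-0.004],[0.008,0.001,0.37,0,0,-0.004],[0.008,0.001,0.42,0,0,-0.004],[0.008,0.001,0.45,0,0,-0.004],[0.008,0.001,0.465,0,0,-0.004],[0.008,0.001,0.465,0,0,-0.004]]' 1 ; python3 to.py 513 -352.8 4 182.5
```

```text
t 2.3 pos [ 515.  -353.   121.1] rot [ 180.    -0.  -178.3] F [-0.2  0.2 -0.5] gap 85.4 
row [0.0081 0.0009 0.4685] [ 0.0001 -0.0001 -0.0047]
time: 3.1
tool_pos: [513.3, -353.1, 5.3]
tcp_rot: [-180.0, 0.0, -177.5]
ft_force: [-0.4, 0.5, -0.2]
finger_gap: 85.8
t 3.1 pos [ 513.3 -353.1    5.3] rot [-180.     0.  -177.5] F [-0.4  0.5 -0.2] gap 85.8 
row [0.0012 0.0011 0.005 ] [-0.0001  0.0001  0.0002]
```

```bash
python3 -m jog '[[0,0,0.004,0,0,0],[0,0,0.004,0,0,0],[0,0,0.004,0,0,0],[0,0,0.004,0,0,0],[0,0,0.004,0,0,0],[0,0,0.004,0,0,0]]' 0.5 50 ; python3 to.py 513 -352.8 4 182.5
```

```text
time: 3.7
tool_pos: [513.9, -353.4, 5.4]
tcp_rot: [-179.9, 0.1, -177.4]
ft_force: [0.1, 0.4, 5.4]
finger_gap: 58.4
t 3.7 pos [ 513.9 -353.4    5.4] rot [-1.799e+02  1.000e-01 -1.774e+02] F [0.1 0.4 5.4] gap 58.4 
row [0.0033 0.0026 0.0055] [-0.0004  0.0005  0.0003]
```

```bash
python3 -m jog '[[0,0,-0.02,0,0,0],[0,0,-0.06,0,0,0],[0,0,-0.14,0,0,0],[0,0,-0.24,0,0,0],[0,0,-0.36,0,0,0],[0,0,-0.45,0,0,0],[0,0,-0.5,0,0,0],[0,0,-0.5,0,0,0]]' 0.5 60; python3 - <<'E'
from bench import r
import cv2
for n in ("wrist","side"):
    cv2.imwrite(f"pics/{n}2.png",r.snapshot(n)["pixels"][:,:,::-1])
E
python3 to.py 506 15 140 170.5
```

```text
time: 4.5
tool_pos: [514.1, -353.8, 131.5]
tcp_rot: [-179.9, 0.2, -177.4]
ft_force: [-0.1, -0.8, -4.8]
finger_gap: 58.5
t 4.6 pos [ 512.6 -352.5  128. ] rot [ 1.799e+02 -1.000e-01 -1.774e+02] F [-0.1  0.3 -5. ] gap 58.2 
row [-0.0391  1.4698 -0.0467] [ 0.0002 -0.0003  0.067 ]
```

View pics/wrist2.png

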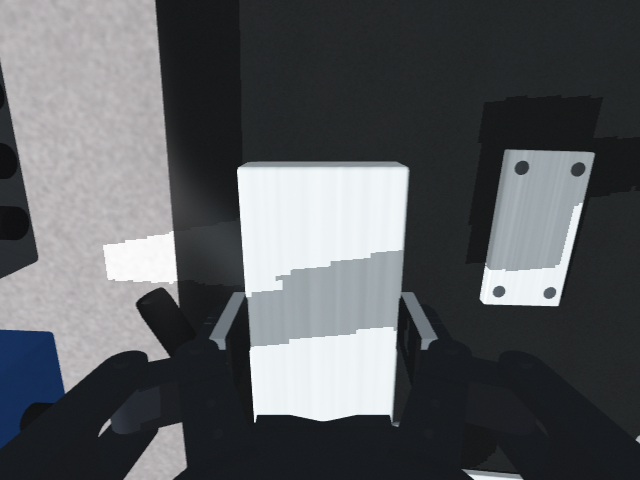

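View pics/side2.png

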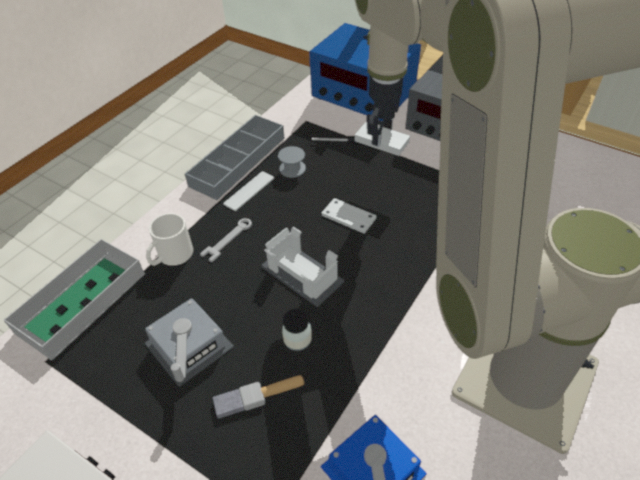

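The plate is held level: −4.8 N and gap 58 mm. It spans cols 238–408 with its far edge at row 165. I'll stop beside the nest for a wrist view.

```bash
python3 -m jog '[[0,0.05,-0.05,0,0,0],[0,0.15,-0.1,0,0,0],[0,0.28,-0.15,0,0,0.01],[0,0.43,-0.15,0,0,0.02],[0,0.58,-0.15,0,0,0.03],[0,0.72,-0.15,0,0,0.05],[0,0.83,-0.15,0,0,0.06],[0,0.9,-0.15,0,0,0.067],[0,0.93,-0.15,0,0,0.067],[0,0.93,-0.15,0,0,0.067]]'; python3 - <<'E'
from bench import r
import cv2,numpy as np
d=r.snapshot("wrist");cv2.imwrite("pics/w3.png",d["pixels"][:,:,::-1]);np.save("pics/w3.npy",d,allow_pickle=True)
E
python3 to.py 506 15 140 170.5
```

```text
time: 5.6
tool_pos: [502.0, -119.8, 165.1]
tcp_rot: [180.0, -0.1, 170.6]
ft_force: [0.4, 0.1, -5.1]
finger_gap: 58.1
t 5.65 pos [ 502.2 -120.7  165.5] rot [-1.800e+02 -1.000e-01  1.706e+02] F [ 0.3 -0.5 -4.2] gap 57.9 
row [0.0738 0.5379 0.102 ] [-0.     -0.0005  0.0004]
```

View pics/w3.png

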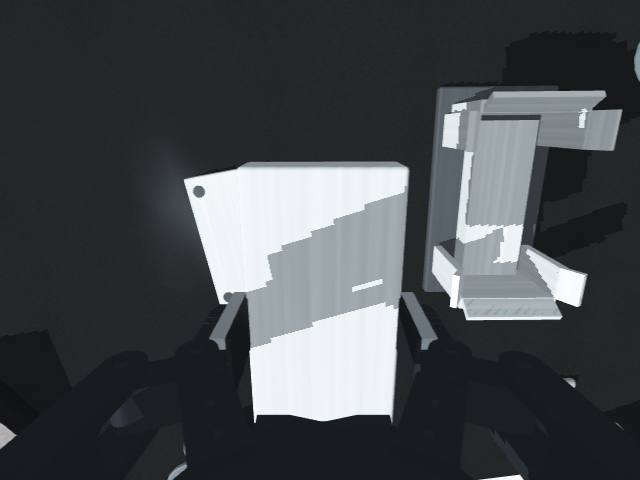

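```bash
python3 -c "
import cv2
a=cv2.imread('pics/w3.png');cv2.imwrite('pics/w3n.png',cv2.resize(a[70:340,410:640],None,fx=2.2,fy=2.2,interpolation=cv2.INTER_CUBIC))"
```

```text
(no output)
```

View pics/w3n.png

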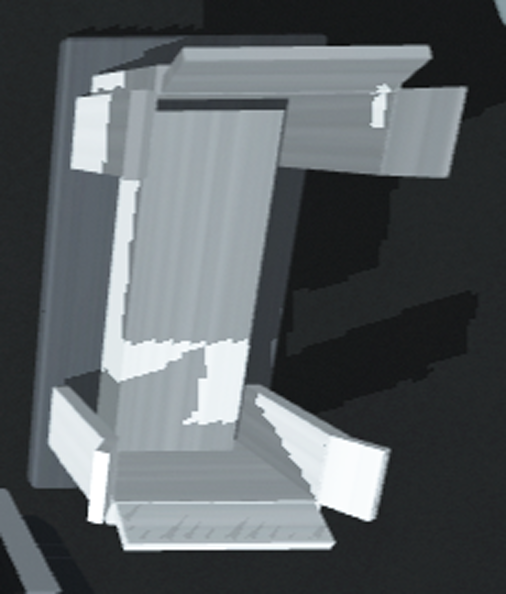

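```bash
python3 - <<'E'
import numpy as np
from h import *
d=np.load("pics/w3.npy",allow_pickle=True).item()
S=np.load("pics/scene.npy",allow_pickle=True).item();D=np.load("pics/side.npy",allow_pickle=True).item()
c=lambda p:(410+(p[0]+.5)/2.2-.5,70+(p[1]+.5)/2.2-.5)
g=lambda p,z:onz(d,c(p),z)[:2]
f=[g((325,38),3),g((62,40),3),g((30,487),3)]
print('foot',np.round(f,1),[np.linalg.norm(f[i+1]-f[i]).round(1) for i in (0,1)],'c',((f[0]+f[2])/2).round(1),'ang',np.degrees(np.arctan2(*(f[1]-f[2])[::-1])))
a,b=g((283,110),30),g((237,437),30);l1,l2=g((137,180),30),g((124,345),30)
u=(b-a)/np.linalg.norm(b-a);n=np.array([-u[1],u[0]]);print('seat R',a,b,'ang',np.degrees(np.arctan2(u[1],u[0])),'width',(l1-a)@n,(l2-a)@n,'mid',(a+l1+((a-l1)@u)*u)/2)
F=[g((182,50),77),g((430,48),77)];N=[g((125,548),77),g((335,545),77)]
print('flare far',F,'near',N,'c',(sum(F)+sum(N))/4, 'len',np.linalg.norm(sum(F)-sum(N))/2)
# scene & side flare tops
cs=lambda o,p:(o[0]+(p[0]+.5)/5-.5,o[1]+(p[1]+.5)/5-.5)
for nm,dd,o,A,B in (('S',S,(280,190),[(85,155),(217,98)],[(235,390),(388,335)]),('D',D,(240,210),[(128,172),(238,90)],[(372,350),(488,252)])):
    A=[onz(dd,cs(o,p),77)[:2] for p in A];B=[onz(dd,cs(o,p),77)[:2] for p in B];print(nm,np.round(A+B,1).tolist(),(sum(A)+sum(B))/4)
# held plate far top edge, near visible sides
s_z=165.5+14.6
P=[onz(d,p,s_z)[:2] for p in ((238,168),(409,168),(250,345),(398,345))]
print('held',np.round(P,1).tolist(), 'w',np.linalg.norm(P[0]-P[1]))
t=np.array([502.2,-120.7]);y=np.radians(170.6);ex=np.array([np.cos(y),np.sin(y)]);ey=np.array([np.sin(y),-np.cos(y)])
for p in P: print(((p-t)@ex).round(1),((p-t)@ey).round(1))
E
```

```text
foot [[429.6  74.9]
 [415.2 -15.9]
 [584.4 -41.6]] [np.float64(92.0), np.float64(171.1)] c [507.   16.6] ang 171.36718948416836
seat R [449.50030504  45.58808703] [562.91272051  29.31990758] ang -8.16297680847931 width -45.561617850854866 -44.71620296997105 mid [446.26567315  23.03808899]
flare far [array([426.16482626,  -6.92022616]), array([436.4394053 ,  58.13667423])] near [array([572.79137386, -29.6018834 ]), array([582.62076189,  36.46489986])] c [504.50409183  14.51986613] len 148.07404874713052
S [[430.9, -6.3], [440.3, 60.9], [570.6, -33.9], [587.7, 35.2]] [507.37800131  13.97846114]
D [[583.7, 36.0], [571.0, -29.0], [440.2, 62.3], [427.1, -7.1]] [505.49420053  15.53931269]
held [[437.4, -138.9], [447.0, -81.0], [506.1, -150.1], [515.7, -92.0]] w 58.688145749009145
60.9 -28.5
60.9 30.2
-8.7 -28.4
-8.7 30.5
```

Nest from all three views: centre (505.9, 15.0), angle ≈ −8.8°. The held plate's centre is about +0.9 mm along each tool axis from the TCP, so the TCP target is (506.7, 14).

```bash
python3 to.py 506.7 14 105 171.2; python3 -m jog '[[0.02,0.08,0,0,0,0],[0.04,0.2,0,0,0,0],[0.06,0.33,0.05,0,0,-0.003],[0.069,0.44,0.1,0,0,-0.003],[0.069,0.5,0.15,0,0,-0.003],[0.069,0.53,0.2,0,0,-0.003],[0.069,0.534,0.24,0,0,-0.003],[0.069,0.534,0.24,0,0,-0.003],[0.069,0.534,0.24,0,0,-0.003]]'; python3 to.py 506.7 14 35.4 171.2
```

```text
t 5.65 pos [ 502.2 -120.7  165.5] rot [-1.800e+02 -1.000e-01  1.706e+02] F [ 0.3 -0.5 -4.2] gap 57.9 
row [0.0702 0.5345 0.242 ] [-0.     -0.0005 -0.0035]
time: 6.55
tool_pos: [507.7, 12.8, 106.3]
tcp_rot: [-180.0, -0.0, 171.0]
ft_force: [0.1, -0.8, -4.4]
finger_gap: 58.6
t 6.55 pos [507.7  12.8 106.3] rot [-180.   -0.  171.] F [ 0.1 -0.8 -4.4] gap 58.6 
row [0.0044 0.0042 0.2838] [-0.0001 -0.0002 -0.0012]
```

```bash
python3 -m jog '[[0.002,0.002,0.05,0,0,-0.001],[0.002,0.002,0.09,0,0,-0.001],[0.002,0.002,0.12,0,0,-0.001],[0.002,0.002,0.15,0,0,-0.001],[0.002,0.002,0.17,0,0,-0.001],[0.002,0.002,0.17,0,0,-0.001]]'; python3 to.py 506.7 14 35.4 171.2;  python3 - <<'E'
from bench import r
import cv2,numpy as np
o=[]
for n,x,y in (("scene",260,170),("side",220,190)):
    im=r.snapshot(n)["pixels"][:,:,::-1];o.append(cv2.resize(im[y:y+150,x:x+130],None,fx=3,fy=3,interpolation=cv2.INTER_CUBIC))
cv2.imwrite("pics/n4.png",np.hstack(o))
E
```

```text
time: 7.15
tool_pos: [506.5, 14.5, 62.9]
tcp_rot: [-180.0, -0.1, 171.2]
ft_force: [-0.2, -0.7, -4.0]
finger_gap: 58.4
t 7.15 pos [506.5  14.5  62.9] rot [-1.800e+02 -1.000e-01  1.712e+02] F [-0.2 -0.7 -4. ] gap 58.4 
row [-0.0011 -0.002   0.1101] [-0.     -0.0006  0.0001]
```

View pics/n4.png

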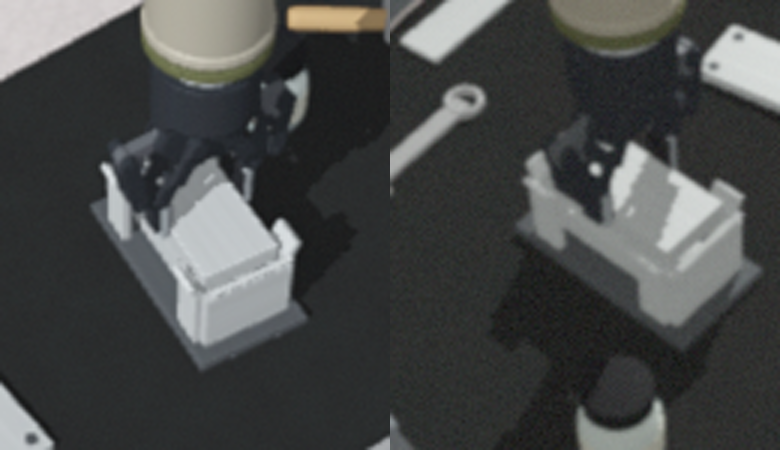

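Both views show the plate's ends entering between the guides with no contact force. Lowering to just above the seat, then feeling for contact.

```bash
python3 -m jog '[[0,0,0.03,0,0,0],[0,0,0.06,0,0,0],[0,0,0.08,0,0,0],[0,0,0.095,0,0,0],[0,0,0.1,0,0,0],[0,0,0.1,0,0,0]]'; python3 -m jog '[[0,0,0.005,0,0,0],[0,0,0.01,0,0,0],[0,0,0.012,0,0,0],[0,0,0.012,0,0,0]]'; python3 to.py 506.7 14 35.4 171.2
```

```text
time: 7.85
tool_pos: [507.2, 14.5, 38.8]
tcp_rot: [-180.0, -0.0, 171.2]
ft_force: [-0.2, 0.4, -4.4]
finger_gap: 57.9
time: 8.25
tool_pos: [507.3, 14.5, 36.1]
tcp_rot: [180.0, 0.0, 171.2]
ft_force: [0.9, -0.9, -5.0]
finger_gap: 58.2
t 8.25 pos [507.3  14.5  36.1] rot [180.    0.  171.2] F [ 0.9 -0.9 -5. ] gap 58.2 
row [ 0.0023 -0.0022  0.0026] [0.     0.     0.0001]
```

```bash
python3 -m jog '[[0,0,0.004,0,0,0],[0,0,0.008,0,0,0],[0,0,0.008,0,0,0]]'; python3 to.py 506.7 14 35.4 171.2
```

```text
time: 8.55
tool_pos: [507.5, 14.5, 35.4]
tcp_rot: [-180.0, -0.0, 171.2]
ft_force: [-8.2, 0.4, 10.6]
finger_gap: 58.2
t 8.55 pos [507.5  14.5  35.4] rot [-180.    -0.   171.2] F [-8.2  0.4 10.6] gap 58.2 
row [ 0.0029 -0.0023  0.0001] [-0.     -0.      0.0001]
```

Contact came at the expected height, 35.4. Releasing, lifting, then looking.

```bash
python3 -m jog '[[0,0,-0.002,0,0,0],[0,0,-0.002,0,0,0],[0,0,-0.002,0,0,0],[0,0,-0.002,0,0,0],[0,0,-0.1,0,0,0],[0,0,-0.25,0,0,0],[0,0,-0.32,0,0,0],[0,0,-0.34,0,0,0]]' 1; python3 to.py 505.9 15 60 171.2;  python3 - <<'E'
from bench import r
import cv2,numpy as np
o=[]
for n,x,y in (("scene",260,170),("side",220,190)):
    im=r.snapshot(n)["pixels"][:,:,::-1];o.append(cv2.resize(im[y:y+150,x:x+130],None,fx=3,fy=3,interpolation=cv2.INTER_CUBIC))
cv2.imwrite("pics/n5.png",np.hstack(o)); cv2.imwrite("pics/w5.png",r.snapshot("wrist")["pixels"][:,:,::-1])
E
```

```text
time: 9.35
tool_pos: [509.3, 14.3, 121.9]
tcp_rot: [180.0, 0.3, 171.2]
ft_force: [-0.8, -0.4, -0.7]
finger_gap: 85.4
t 9.35 pos [509.3  14.3 121.9] rot [180.    0.3 171.2] F [-0.8 -0.4 -0.7] gap 85.4 
row [0.015  0.0005 0.2476] [0.0001 0.0016 0.0001]
```

View pics/n5.png

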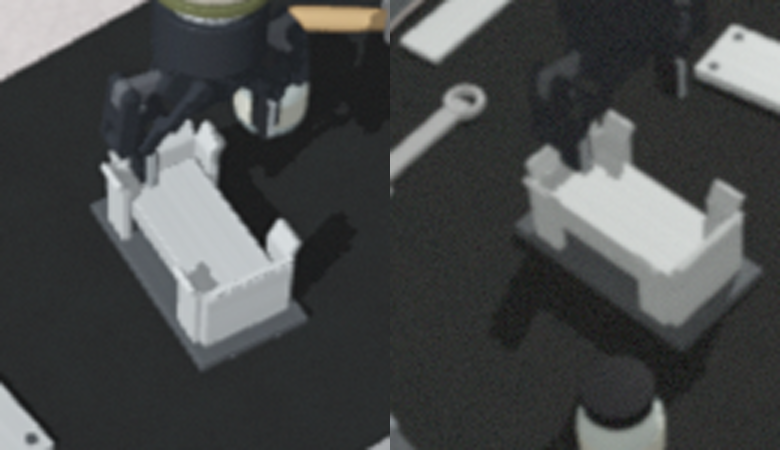

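View pics/w5.png

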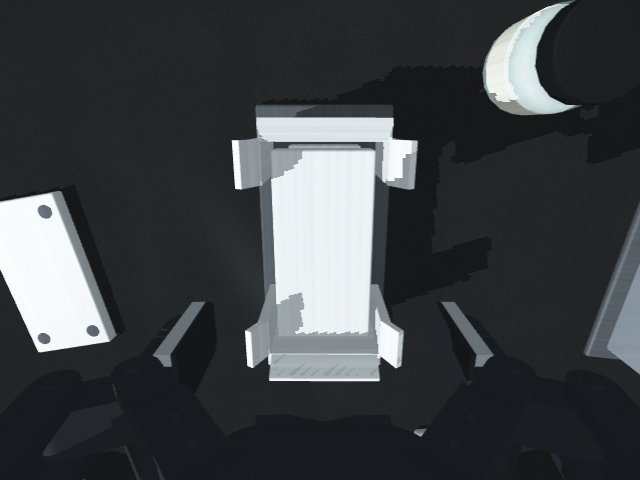

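The plate sits flat inside all the guides in all three views. Now closing the fingers and pressing at the middle.

```bash
python3 -m jog '[[0.01,0,0.05,0,0,0],[0.01,0,0.1,0,0,0],[0.01,0,0.15,0,0,0],[0.01,0,0.19,0,0,0],[0.01,0,0.22,0,0,0],[0.01,0,0.24,0,0,0],[0.01,0,0.25,0,0,0],[0.01,0,0.25,0,0,0]]' 0 30; python3 to.py 505.9 15 50 171.2
```

```text
time: 10.3
tool_pos: [504.9, 14.8, 56.4]
tcp_rot: [-180.0, -0.0, 171.2]
ft_force: [0.0, 0.3, 1.1]
finger_gap: 0.2
t 10.3 pos [504.9  14.8  56.4] rot [-180.    -0.   171.2] F [0.  0.3 1.1] gap 0.2 
row [-0.0039  0.0013  0.0257] [-0.     -0.      0.0001]
```

```bash
python3 -m jog '[[0,0,0.008,0,0,0],[0,0,0.016,0,0,0],[0,0,0.022,0,0,0],[0,0,0.026,0,0,0],[0,0,0.026,0,0,0]]'; python3 -m jog '[[0,0,0.004,0,0,0],[0,0,0.004,0,0,0]]'
```

```text
time: 10.8
tool_pos: [504.9, 14.8, 50.1]
tcp_rot: [-180.0, 0.0, 171.2]
ft_force: [-0.1, -0.4, 0.3]
finger_gap: -0.0
time: 11.0
tool_pos: [505.0, 14.8, 50.0]
tcp_rot: [-180.0, 0.0, 171.2]
ft_force: [-5.6, 0.4, 10.8]
finger_gap: -0.2
```

```bash
python3 -m jog '[[0,0,0.004,0,0,0],[0,0,0.004,0,0,0],[0,0,0.004,0,0,0],[0,0,0.004,0,0,0]]'; python3 to.py 505.9 15 50 171.2
```

```text
time: 11.4
tool_pos: [505.1, 14.8, 50.0]
tcp_rot: [-180.0, 0.0, 171.2]
ft_force: [-9.9, -0.1, 20.9]
finger_gap: -0.1
t 11.4 pos [505.1  14.8  50. ] rot [-180.     0.   171.2] F [-9.9 -0.1 20.9] gap -0.1 
row [-0.0031  0.0012  0.    ] [-0.      0.      0.0001]
```

Firm contact: 21 N at exactly z = 50.0, so it's flat. Next, the lever.

```bash
python3 -m jog '[[0,0,-0.02,0,0,0],[0,0,-0.12,0,0,0],[0,0,-0.25,0,0,0],[0,0,-0.38,0,0,0],[0,0,-0.44,0,0,0],[0,0,-0.44,0,0,0]]'; python3 to.py 527.3 372.5 160 130.4
```

```text
time: 12.0
tool_pos: [506.7, 14.7, 160.6]
tcp_rot: [180.0, 0.3, 171.2]
ft_force: [0.3, 0.2, -0.4]
finger_gap: 0.1
t 12.0 pos [506.7  14.7 160.6] rot [180.    0.3 171.2] F [ 0.3  0.2 -0.4] gap 0.1 
row [0.1372 1.4269 0.0023] [0.0007 0.0015 0.2268]
```

```bash
python3 -m jog '[[0.02,0.06,0,0,0.001,0.02],[0.04,0.18,0,0,0.001,0.05],[0.06,0.34,0,0,0.001,0.08],[0.07,0.5,0,0,0.001,0.1],[0.09,0.66,0,0,0.001,0.13],[0.1,0.8,0,0,0.001,0.16],[0.11,0.9,0,0,0.001,0.18],[0.12,0.97,0,0,0.001,0.2],[0.125,1,0,0,0.001,0.21],[0.125,1,0,0,0.001,0.22]]' 0.6; python3 to.py 527.3 372.5 150 130.4
```

```text
time: 13.0
tool_pos: [510.7, 267.6, 155.0]
tcp_rot: [-179.8, -0.2, 131.6]
ft_force: [0.3, -0.1, 0.3]
finger_gap: 51.6
t 13.0 pos [510.7 267.6 155. ] rot [-179.8   -0.2  131.6] F [ 0.3 -0.1  0.3] gap 51.6 
row [0.2694 0.3285 0.0199] [-0.0014 -0.0014  0.0069]
```

```bash
python3 -m jog '[[0.07,0.08,0.01,-0.001,-0.001,0.006],[0.14,0.17,0.015,-0.001,-0.001,0.006],[0.2,0.25,0.015,-0.001,-0.001,0.006],[0.25,0.3,0.015,-0.001,-0.001,0.006],[0.268,0.326,0.015,-0.001,-0.001,0.006],[0.268,0.326,0.015,-0.001,-0.001,0.006],[0.268,0.326,0.015,-0.001,-0.001,0.006]]'; python3 - <<'E'
from bench import r
import cv2,numpy as np
from h import *
d=r.snapshot("wrist");cv2.imwrite("pics/w6.png",d["pixels"][:,:,::-1])
print(proj(d,(527.3,372.5,110)),proj(d,(598.7,288.5,74)));np.save("pics/w6.npy",d,allow_pickle=True)
E
python3 to.py 527.3 372.5 80 130.4
```

```text
time: 13.7
tool_pos: [528.2, 370.0, 153.1]
tcp_rot: [180.0, 0.0, 130.5]
ft_force: [-0.3, 0.8, -0.1]
finger_gap: 51.1
[325.40604989 264.49507233] [324.41986808 389.33643534]
t 13.75 pos [528.4 369.9 153.6] rot [180.    0.  130.5] F [0.8 0.4 0.4] gap 51.1 
row [0.0108 0.0034 0.2943] [0.0002 0.0001 0.0006]
```

View pics/w6.png

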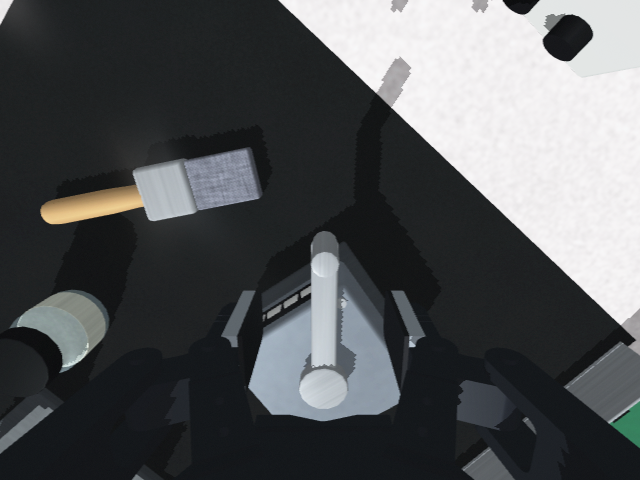

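The post top at (324,264) and the hub at (324,388) match the predicted (325,264) and (324,389). Lowering around the post.

```bash
python3 -m jog '[[0.008,0.002,0.05,0,0,0],[0.008,0.002,0.12,0,0,0],[0.008,0.002,0.19,0,0,0],[0.008,0.002,0.25,0,0,0],[0.008,0.002,0.285,0,0,0],[0.008,0.002,0.285,0,0,0],[0.008,0.002,0.285,0,0,0]]'; cat > lev.py <<'E'
import sys,numpy as np
from bench import r
from scipy.spatial.transform import Rotation as R
s=r.sense();p=np.array([598.7,288.5]);th0=130.4
A=R.from_euler('xyz',s["tcp_rot"],degrees=True)
y=np.radians(s["tcp_rot"][2]);ex=np.array([np.cos(y),np.sin(y)]);ey=np.array([np.sin(y),-np.cos(y)])
t=s["tool_pos"][:2];print('t',round(s['time'],2),'pos',s["tool_pos"].round(1),'yaw',s["tcp_rot"][2].round(1),'gap',s["finger_gap"].round(1),'F tool x,y,z',(s["ft_force"][:2]@ex).round(1),(s["ft_force"][:2]@ey).round(1),s["ft_force"][2].round(1))
# pad face on +tool y side, at TCP + gap/2*ey; touching post centre is 8 back
c=t+(s["finger_gap"]/2-8)*ey; print('contact post centre angle',np.degrees(np.arctan2(*(c-p)[::-1]))-th0,'rad dist',np.linalg.norm(c-p))
for a in map(float,sys.argv[1:]): # targets in deg lever angle: yaw=th
    th=np.radians(th0+a);n=np.array([np.cos(th),np.sin(th)]);tg=np.array([-n[1],n[0]])
    tcp=p+110*n+(s["finger_gap"]/2-8)*tg; T=R.from_euler('xyz',[180,0,th0+a],degrees=True)
    d=A.inv().apply(np.array([*(tcp-t),0]))/250;w=(A.inv()*T).as_rotvec()/np.pi
    print(a,d.round(4),w.round(4))
E
python3 lev.py 0 10 20 30 38 45
```

```text
time: 14.45
tool_pos: [527.8, 372.9, 83.2]
tcp_rot: [179.9, 0.0, 130.5]
ft_force: [-0.4, 1.2, 0.4]
finger_gap: 51.5Traceback (most recent call last):
  File "lev.py", line 7, in <module>
    t=s["tool_pos"][:2];print('t',round(s['time'],2),'pos',s["tool_pos"].round(1),'yaw',s["tcp_rot"][2].round(1),'gap',s["finger_gap"].round(1),'F tool x,y,z',(s["ft_force"][:2]@ex).round(1),(s["ft_force"][:2]@ey).round(1),s["ft_force"][2].round(1))
                                                                                                                       ^^^^^^^^^^^^^^^^^^^^^
AttributeError: 'float' object has no attribute 'round'
```

```bash
sed -i 's/s\["finger_gap"\].round(1)/round(float(s["finger_gap"]),1)/' lev.py; python3 lev.py 0 10 20 30 38 45
```

```text
t 14.45 pos [527.8 372.9  83.2] yaw 130.5 gap 51.5 F tool x,y,z 1.1 0.5 0.4
contact post centre angle -9.519156393970107 rad dist 111.76474462199162
0.0 [-0.0005 -0.0739 -0.0001] [0.0006 0.0001 0.0008]
10.0 [-0.0194 -0.1493 -0.0003] [ 0.0006  0.0001 -0.0548]
20.0 [-0.051  -0.2203 -0.0004] [ 0.0006  0.0002 -0.1103]
30.0 [-0.0945 -0.2846 -0.0005] [ 0.0006  0.0002 -0.1659]
38.0 [-0.1369 -0.3301 -0.0006] [ 0.0006  0.0003 -0.2103]
45.0 [-0.179  -0.3647 -0.0007] [ 0.0006  0.0003 -0.2492]
```

```bash
python3 -m jog '[[0,-0.04,0,0,0,0],[0,-0.074,0,0,0,0],[-0.009,-0.11,0,0,0,-0.027],[-0.019,-0.149,0,0,0,-0.055],[-0.034,-0.186,0,0,0,-0.083],[-0.051,-0.22,0,0,0,-0.11],[-0.071,-0.253,0,0,0,-0.138],[-0.094,-0.285,0,0,0,-0.166],[-0.115,-0.308,0,0,0,-0.188],[-0.115,-0.308,0,0,0,-0.188]]'; python3 lev.py 36 38 40 42 44 46 48 50
```

```text
time: 15.45
tool_pos: [488.2, 301.6, 84.4]
tcp_rot: [179.8, 0.1, 164.4]
ft_force: [-1.5, 6.3, 1.2]
finger_gap: 51.3
t 15.45 pos [488.2 301.6  84.4] yaw 164.4 gap 51.3 F tool x,y,z 3.2 5.7 1.2
contact post centre angle 33.72169166729731 rad dist 109.9697245851664
36.0 [-0.0025 -0.0175 -0.0001] [ 0.0014  0.0007 -0.0109]
38.0 [-0.0058 -0.0327 -0.0001] [ 0.0014  0.0008 -0.022 ]
40.0 [-0.0096 -0.0477 -0.0002] [ 0.0013  0.0008 -0.0331]
42.0 [-0.0139 -0.0627 -0.0002] [ 0.0013  0.0008 -0.0443]
44.0 [-0.0187 -0.0775 -0.0003] [ 0.0013  0.0008 -0.0554]
46.0 [-0.0241 -0.0921 -0.0003] [ 0.0013  0.0009 -0.0665]
48.0 [-0.0299 -0.1065 -0.0004] [ 0.0013  0.0009 -0.0776]
50.0 [-0.0362 -0.1207 -0.0004] [ 0.0013  0.0009 -0.0887]
```

```bash
python3 -m jog '[[-0.003,-0.018,0,0,0,-0.011],[-0.006,-0.033,0,0,0,-0.022],[-0.0085,-0.042,0,0,0,-0.029],[-0.0085,-0.042,0,0,0,-0.029]]'; python3 lev.py 40 41 42 43 44 46
```

```text
time: 15.85
tool_pos: [487.4, 291.6, 84.3]
tcp_rot: [179.8, 0.1, 169.5]
ft_force: [-1.3, 5.9, 2.1]
finger_gap: 51.3
t 15.85 pos [487.4 291.6  84.3] yaw 169.5 gap 51.3 F tool x,y,z 2.4 5.6 2.1
contact post centre angle 38.89805381272993 rad dist 109.97195296901339
40.0 [-0.001  -0.0085 -0.    ] [ 0.0013  0.0008 -0.0047]
41.0 [-0.0024 -0.0161 -0.0001] [ 0.0013  0.0008 -0.0103]
42.0 [-0.0039 -0.0237 -0.0001] [ 0.0013  0.0008 -0.0158]
43.0 [-0.0056 -0.0313 -0.0001] [ 0.0013  0.0008 -0.0214]
44.0 [-0.0074 -0.0389 -0.0001] [ 0.0013  0.0008 -0.0269]
46.0 [-0.0114 -0.0539 -0.0002] [ 0.0013  0.0009 -0.0381]
```

```bash
python3 -m jog '[[-0.001,-0.008,0,0,0,-0.005],[-0.0024,-0.016,0,0,0,-0.01],[-0.0024,-0.016,0,0,0,-0.01]]'; python3 lev.py; python3 -m jog '[[-0.0015,-0.008,0,0,0,-0.005],[-0.003,-0.0155,0,0,0,-0.011],[-0.003,-0.0155,0,0,0,-0.011]]'; python3 lev.py
```

```text
time: 16.15
tool_pos: [487.3, 287.6, 84.3]
tcp_rot: [179.8, 0.1, 171.3]
ft_force: [-2.2, 6.7, 3.0]
finger_gap: 51.4
t 16.15 pos [487.3 287.6  84.3] yaw 171.3 gap 51.4 F tool x,y,z 3.2 6.3 3.0
contact post centre angle 40.90705775498452 rad dist 110.02976603620264
time: 16.45
tool_pos: [487.4, 283.7, 84.3]
tcp_rot: [179.8, 0.1, 173.3]
ft_force: [-3.1, 6.3, 1.3]
finger_gap: 51.4
t 16.45 pos [487.4 283.7  84.3] yaw 173.3 gap 51.4 F tool x,y,z 3.8 5.9 1.3
contact post centre angle 42.93160078209067 rad dist 109.99275292015338
```

```bash
python3 -m jog '[[-0.0015,-0.008,0,0,0,-0.005],[-0.003,-0.0155,0,0,0,-0.011],[-0.003,-0.0155,0,0,0,-0.011]]'; python3 lev.py
```

```text
time: 16.75
tool_pos: [487.6, 279.8, 84.3]
tcp_rot: [179.8, 0.1, 175.3]
ft_force: [-2.7, 6.3, 1.9]
finger_gap: 51.1
t 16.75 pos [487.6 279.8  84.3] yaw 175.3 gap 51.1 F tool x,y,z 3.2 6.0 1.9
contact post centre angle 45.01998132527578 rad dist 109.9900975574989
```

```bash
python3 -m jog '[[-0.0015,-0.008,0,0,0,-0.005],[-0.003,-0.0155,0,0,0,-0.011],[-0.003,-0.0155,0,0,0,-0.011]]'; python3 lev.py
```

```text
time: 17.05
tool_pos: [488.0, 275.8, 84.2]
tcp_rot: [179.8, 0.1, 177.3]
ft_force: [-3.2, 5.6, 2.0]
finger_gap: 51.1
t 17.05 pos [488.  275.8  84.2] yaw 177.3 gap 51.1 F tool x,y,z 3.5 5.4 2.0
contact post centre angle 47.063794590122455 rad dist 109.9771151872815
```

```bash
python3 -m jog '[[-0.0015,-0.008,0,0,0,-0.005],[-0.003,-0.0155,0,0,0,-0.011],[-0.003,-0.0155,0,0,0,-0.011]]'; python3 lev.py
```

```text
time: 17.35
tool_pos: [488.5, 272.0, 84.3]
tcp_rot: [179.8, 0.1, 179.3]
ft_force: [-3.3, 6.5, 1.7]
finger_gap: 51.5
t 17.35 pos [488.5 272.   84.3] yaw 179.3 gap 51.5 F tool x,y,z 3.4 6.5 1.7
contact post centre angle 48.9651041865051 rad dist 109.947238163914
```

```bash
python3 -m jog '[[-0.0015,-0.008,0,0,0,-0.005],[-0.003,-0.0155,0,0,0,-0.011],[-0.003,-0.0155,0,0,0,-0.011]]'; python3 lev.py
```

```text
time: 17.65
tool_pos: [489.2, 269.4, 84.3]
tcp_rot: [179.7, 0.2, -178.7]
ft_force: [-3.0, 11.7, 0.7]
finger_gap: 51.0
t 17.65 pos [489.2 269.4  84.3] yaw -178.7 gap 51.0 F tool x,y,z 2.8 11.8 0.7
contact post centre angle -309.54994112216184 rad dist 109.89341067134104
```

The stop is felt: 11.8 N against the spring's ~5.7. About 1 mm more, then a short hold.

```bash
python3 -m jog '[[-0.001,-0.006,0,0,0,-0.003],[-0.001,-0.006,0,0,0,-0.003],[-0.001,-0.006,0,0,0,-0.003]]'; python3 lev.py 50 44 38 30 20 10 0 -9
```

```text
time: 17.95
tool_pos: [489.4, 268.6, 84.3]
tcp_rot: [179.6, 0.2, -178.2]
ft_force: [-3.1, 15.1, -0.0]
finger_gap: 51.1
t 17.95 pos [489.4 268.6  84.3] yaw -178.2 gap 51.1 F tool x,y,z 2.6 15.2 -0.0
contact post centre angle -309.188199353168 rad dist 109.9102368075712
50.0 [0.002  0.0063 0.    ] [0.0021 0.001  0.0077]
44.0 [0.0058 0.0527 0.0003] [0.0022 0.0009 0.041 ]
38.0 [0.0047 0.0994 0.0007] [0.0022 0.0008 0.0744]
30.0 [-0.0043  0.1609  0.0011] [0.0023 0.0006 0.1188]
20.0 [-0.0274  0.235   0.0017] [0.0024 0.0004 0.1744]
10.0 [-0.0631  0.304   0.0022] [2.400e-03 2.000e-04 2.299e-01]
0.0 [-0.1102  0.3658  0.0028] [ 0.0024 -0.      0.2855]
-9.0 [-0.1611  0.4136  0.0033] [ 2.500e-03 -2.000e-04  3.355e-01]
```

Holding 15.2 N, about 9.5 beyond the spring. Now letting the lever back down gently to home.

```bash
python3 -m jog '[[0.006,0.04,0,0,0,0.03],[0.005,0.085,0,0,0,0.065],[0.001,0.13,0,0,0,0.095],[-0.008,0.18,0,0,0,0.13],[-0.027,0.235,0,0,0,0.174],[-0.05,0.28,0,0,0,0.21],[-0.075,0.32,0,0,0,0.245],[-0.11,0.366,0,0.002,0,0.285],[-0.161,0.414,0,0.002,0,0.335],[-0.161,0.414,0,0.002,0,0.335]]'; python3 lev.py 0 -9
```

```text
time: 18.95
tool_pos: [527.7, 371.2, 84.1]
tcp_rot: [-180.0, 0.2, 121.3]
ft_force: [1.0, -0.6, -0.7]
finger_gap: 51.1
t 18.95 pos [527.7 371.2  84.1] yaw 121.3 gap 51.1 F tool x,y,z -1.0 0.5 -0.7
contact post centre angle -9.006334276493789 rad dist 107.60347480338022
0.0 [-0.0071 -0.068   0.0001] [-0.0003  0.001  -0.0506]
-9.0 [ 0.0095 -0.0001 -0.    ] [-0.0003  0.001  -0.0006]
```

Free of the post (no force). Lifting, checking that the lever is home, and looking.

```bash
python3 -m jog '[[0,0,-0.06,0,0,0],[0,0,-0.18,0,0,0],[0,0,-0.27,0,0,0],[0,0,-0.3,0,0,0],[0,0,-0.3,0,0,0]]'; python3 - <<'E'
from bench import r
import cv2,numpy as np
from h import *
d=r.snapshot("wrist");cv2.imwrite("pics/w7.png",d["pixels"][:,:,::-1]); print(proj(d,(527.3,372.5,110)))
im=r.snapshot("side")["pixels"][:,:,::-1];cv2.imwrite("pics/s7.png",im)
E
python3 to.py 511 -194 150 181
```

```text
time: 19.45
tool_pos: [527.3, 370.4, 160.7]
tcp_rot: [180.0, 0.2, 121.6]
ft_force: [0.8, 0.6, -0.4]
finger_gap: 51.2
[325.61901142 260.32969596]
t 19.55 pos [525.9 369.6 157.4] rot [-179.8    0.2  121.6] F [-0.5 -0.2  0.3] gap 51.3 
row [-1.8894 -1.2313  0.0404] [-1.700e-03  2.000e-04 -3.301e-01]
```

View pics/w7.png

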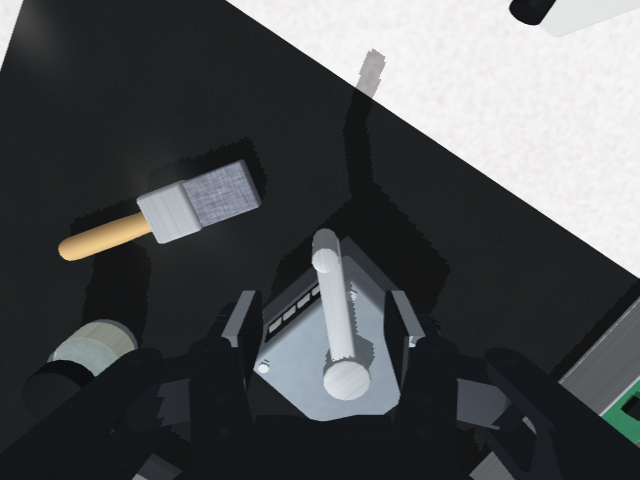

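View pics/s7.png

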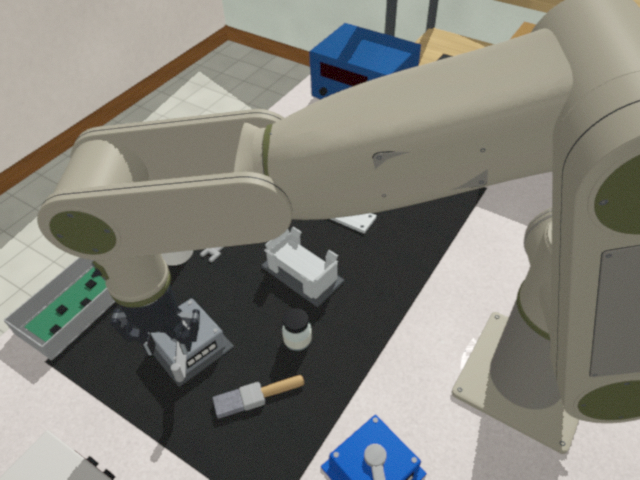

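The post is back at (325,261), where home predicts (326,260). Now going to the thin plate.

```bash
python3 -m jog '[[-0.06,-0.04,0,0,0,-0.01],[-0.18,-0.12,0,0,0,-0.03],[-0.33,-0.22,0,0,0,-0.06],[-0.5,-0.33,0,0,0,-0.09],[-0.66,-0.43,0,0,0,-0.12],[-0.82,-0.54,0,0,0,-0.15],[-0.99,-0.65,0,0,0,-0.18],[-0.99,-0.65,0,0,0,-0.22],[-0.99,-0.65,0,0,0,-0.26],[-0.99,-0.65,0,0,0,-0.3]]' 1; python3 to.py 511 -194 150 181
```

```text
time: 20.55
tool_pos: [516.1, 73.3, 157.4]
tcp_rot: [-179.7, -0.2, 175.8]
ft_force: [-0.0, -0.3, -0.3]
finger_gap: 85.5
t 20.55 pos [516.1  73.3 157.4] rot [-179.7   -0.2  175.8] F [-0.  -0.3 -0.3] gap 85.5 
row [-0.0584 -1.0676  0.0343] [-0.0014 -0.0013 -0.029 ]
```

```bash
python3 -m jog '[[0,-0.08,0,0,0,-0.01],[0,-0.22,0,-0.001,-0.001,-0.02],[-0.02,-0.4,0,-0.001,-0.001,-0.029],[-0.04,-0.57,0.03,-0.001,-0.001,-0.029],[-0.05,-0.74,0.06,-0.001,-0.001,-0.029],[-0.058,-0.88,0.08,-0.001,-0.001,-0.029],[-0.058,-0.97,0.1,-0.001,-0.001,-0.029],[-0.058,-1,0.12,-0.001,-0.001,-0.029],[-0.058,-1,0.12,-0.001,-0.001,-0.029]]'; python3 - <<'E'
from bench import r
import cv2,numpy as np
from h import *
d=r.snapshot("wrist");im=d["pixels"];cv2.imwrite("pics/w8.png",im[:,:,::-1])
g=cv2.cvtColor(im,cv2.COLOR_RGB2GRAY);m=(g>140).astype(np.uint8)
cs,_=cv2.findContours(m,cv2.RETR_EXTERNAL,cv2.CHAIN_APPROX_NONE)
for c in cs:
    if cv2.contourArea(c)>3000:
        w=np.array([onz(d,p,10)[:2] for p in c[:,0,:]],np.float32);print(c[:,0].min(0),c[:,0].max(0),cv2.minAreaRect(w))
E
python3 to.py 511 -194 20 181
```

```text
time: 21.45
tool_pos: [510.8, -176.3, 128.1]
tcp_rot: [180.0, -0.1, -179.3]
ft_force: [-0.4, 0.7, 0.3]
finger_gap: 85.3
[252 146] [338 303] ((509.41314697265625, -195.5065460205078), (119.52594757080078, 59.53139114379883), 0.9207680225372314)
[505 115] [639 374] ((537.5531616210938, 11.516349792480469), (220.1902618408203, 101.37220001220703), 14.63623046875)
t 21.5 pos [ 511.3 -175.5  128.8] rot [ 180.    -0.  -179.3] F [ 0.2 -0.  -0.4] gap 85.5 
row [ 0.002  -0.074   0.4352] [ 0.0002 -0.0002 -0.0015]
```

View pics/w8.png

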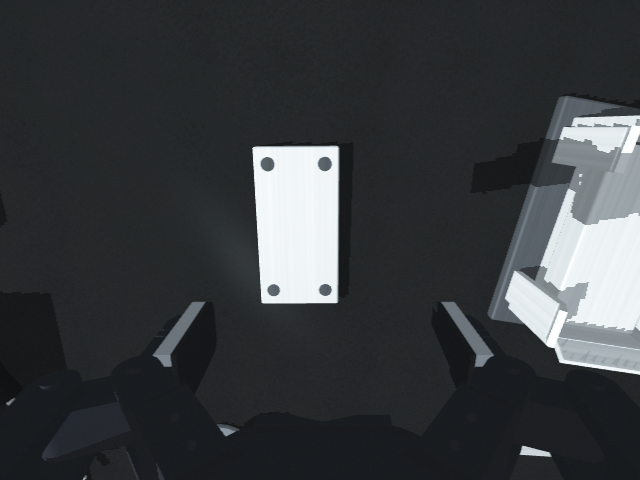

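The thin plate is at cols 252–338, rows 146–303: centre (509.4, −195.5), 119.5 × 59.5 mm, yaw 0.9°, consistent with the other views. It's only 10 mm thick, so with the jaws slightly wider than the plate I'll feel for the bench first.

```bash
python3 to.py 510.3 -194.8 5 180.9; python3 -m jog '[[0.003,-0.04,0.05,0,0,-0.001],[0.005,-0.077,0.14,0,0,-0.001],[0.005,-0.077,0.25,0,0,-0.001],[0.005,-0.077,0.35,0,0,-0.001],[0.005,-0.077,0.42,0,0,-0.001],[0.005,-0.077,0.47,0,0,-0.001],[0.005,-0.077,0.487,0,0,-0.001],[0.005,-0.077,0.487,0,0,-0.001]]' 1; python3 -m jog '[[0,0,0,0,0,0],[0,0,0,0,0,0],[0,0,0,0,0,0]]' 0.8 60; python3 to.py 510.3 -194.8 0 180.9
```

```text
t 21.5 pos [ 511.3 -175.5  128.8] rot [ 180.    -0.  -179.3] F [ 0.2 -0.  -0.4] gap 85.5 
row [ 0.0048 -0.0772  0.4952] [ 0.0002 -0.0002 -0.001 ]
time: 22.3
tool_pos: [511.5, -195.2, 8.2]
tcp_rot: [-180.0, 0.1, -179.0]
ft_force: [0.5, 0.1, 0.7]
finger_gap: 84.8
time: 22.6
tool_pos: [512.4, -196.0, 9.7]
tcp_rot: [-179.9, 0.2, -179.1]
ft_force: [-0.2, 0.5, 0.1]
finger_gap: 68.1
t 22.6 pos [ 512.4 -196.     9.7] rot [-179.9    0.2 -179.1] F [-0.2  0.5  0.1] gap 68.1 
row [0.0084 0.005  0.0387] [-0.0006  0.0012  0.0002]
```

```bash
python3 -m jog '[[0.004,0.002,0.01,0,0,0],[0.007,0.003,0.02,0,0,0],[0.007,0.003,0.028,0,0,0],[0.007,0.003,0.028,0,0,0]]'; python3 to.py 510.3 -194.8 0 180.9
```

```text
time: 23.0
tool_pos: [509.5, -194.7, 1.1]
tcp_rot: [-180.0, 0.1, -179.1]
ft_force: [0.2, 1.0, 0.6]
finger_gap: 68.1
t 23.0 pos [ 509.5 -194.7    1.1] rot [-1.800e+02  1.000e-01 -1.791e+02] F [0.2 1.  0.6] gap 68.1 
row [-0.0033 -0.0003  0.0045] [-0.0002  0.0004  0.0002]
```

```bash
python3 -m jog '[[0,0,0.008,0,0,0],[0,0,0.008,0,0,0]]'; python3 -m jog '[[0,0,0.008,0,0,0],[0,0,0.008,0,0,0]]'
```

```text
time: 23.2
tool_pos: [509.8, -194.8, -0.6]
tcp_rot: [-179.9, 0.1, -179.1]
ft_force: [-0.3, -0.8, -0.0]
finger_gap: 68.2
time: 23.4
tool_pos: [509.8, -194.9, -2.6]
tcp_rot: [-179.9, 0.1, -179.1]
ft_force: [1.0, 0.1, -0.5]
finger_gap: 68.3
```

```bash
python3 -m jog '[[0,0,0.006,0,0,0],[0,0,0.006,0,0,0]]'
```

```text
time: 23.6
tool_pos: [509.8, -194.9, -4.0]
tcp_rot: [-179.9, 0.1, -179.1]
ft_force: [0.5, -0.6, -0.1]
finger_gap: 68.5
```

```bash
python3 -m jog '[[0,0,0,0,0,0],[0,0,0,0,0,0],[0,0,0,0,0,0],[0,0,0,0,0,0]]' 0.5 50;  python3 to.py 510.3 -194.8 0 180.9; python3 - <<'E'
from bench import r
import cv2
im=r.snapshot("scene")["pixels"][240:380,170:330,::-1];cv2.imwrite("pics/s9.png",cv2.resize(im,None,fx=4,fy=4,interpolation=cv2.INTER_CUBIC))
E
```

```text
time: 24.0
tool_pos: [510.3, -195.1, -3.4]
tcp_rot: [-179.9, 0.2, -179.1]
ft_force: [-1.1, 0.8, 4.3]
finger_gap: 58.6
t 24.0 pos [ 510.3 -195.1   -3.4] rot [-179.9    0.2 -179.1] F [-1.1  0.8  4.3] gap 58.6 
row [-0.0002  0.0013 -0.0137] [-0.0005  0.0009  0.0002]
```

View pics/s9.png

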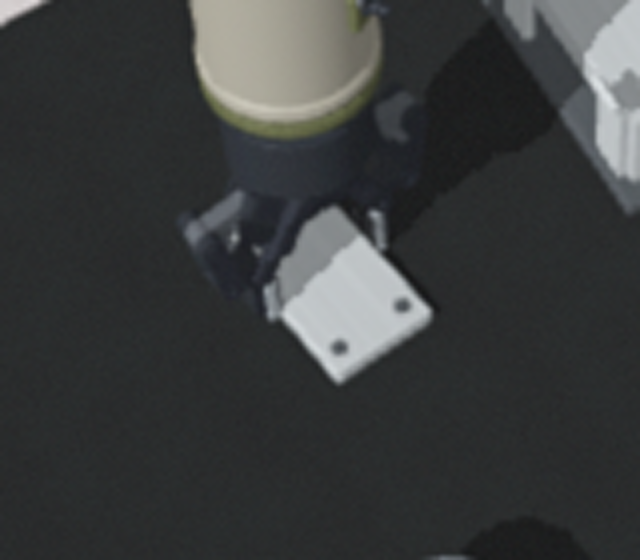

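The scene shows the thin plate between the pads, gap 58.6. Lifting.

```bash
python3 -m jog '[[0,0,-0.02,0,0,0],[0,0,-0.06,0,0,0],[0,0,-0.14,0,0,0],[0,0,-0.26,0,0,0],[0,0,-0.38,0,0,0],[0,0,-0.48,0,0,0],[0,0,-0.52,0,0,0],[0,0,-0.52,0,0,0],[0,0,-0.52,0,0,0]]' 0.5 60; python3 - <<'E'
from bench import r
import cv2,numpy as np
from h import *
s=r.sense();d=r.snapshot("wrist");cv2.imwrite("pics/w10.png",d["pixels"][:,:,::-1]);np.save("pics/w10.npy",d,allow_pickle=True)
E
python3 to.py 506.7 14 120 171.2
```

```text
time: 24.95
tool_pos: [509.0, -194.5, 125.0]
tcp_rot: [-180.0, 0.0, -179.1]
ft_force: [-0.6, 0.4, -2.2]
finger_gap: 58.2
t 25.0 pos [ 508.6 -194.3  124.3] rot [ 180.    -0.  -179.1] F [ 0.2 -0.2 -2.4] gap 58.0 
row [-0.0061  0.8331  0.0175] [ 0.0001 -0.0001  0.0541]
```

View pics/w10.png

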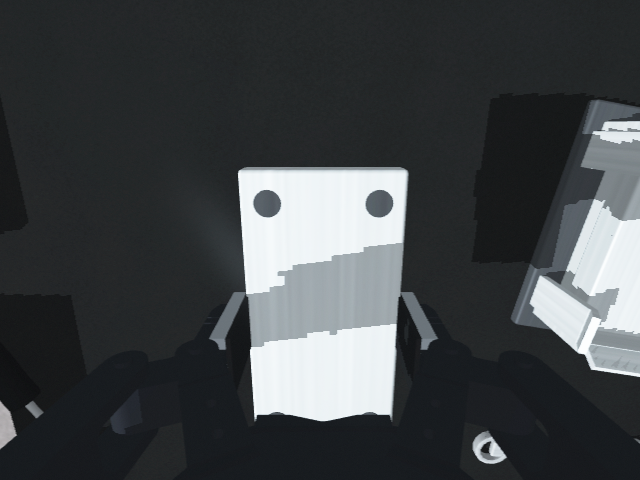

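```bash
python3 to.py 506.3 14 115 171.2; python3 -m jog '[[0,0.06,0,0,0,0],[0,0.18,0,0,0,0.01],[0,0.34,0,0,0,0.025],[0,0.5,0,0,0,0.04],[0,0.65,0,0,0,0.05],[-0.004,0.76,0.01,0,0,0.054],[-0.004,0.82,0.03,0,0,0.054],[-0.004,0.833,0.035,0,0,0.054],[-0.004,0.833,0.035,0,0,0.054],[-0.004,0.833,0.035,0,0,0.054]]'; python3 to.py 506.3 14 70 171.2
```

```text
t 25.0 pos [ 508.6 -194.3  124.3] rot [ 180.    -0.  -179.1] F [ 0.2 -0.2 -2.4] gap 58.0 
row [-0.0045  0.8331  0.0375] [ 0.0001 -0.0001  0.0541]
time: 26.0
tool_pos: [507.2, 12.5, 116.9]
tcp_rot: [-179.9, 0.1, 171.2]
ft_force: [0.0, -0.0, -1.8]
finger_gap: 58.0
t 26.0 pos [507.2  12.5 116.9] rot [-1.799e+02  1.000e-01  1.712e+02] F [ 0.  -0.  -1.8] gap 58.0 
row [0.0047 0.0057 0.1876] [-0.0004  0.0006 -0.0001]
```

```bash
python3 -m jog '[[0.003,0.003,0.04,0,0,0],[0.003,0.003,0.09,0,0,0],[0.003,0.003,0.14,0,0,0],[0.003,0.003,0.17,0,0,0],[0.003,0.003,0.185,0,0,0],[0.003,0.003,0.185,0,0,0]]'; python3 to.py 506.3 14 47 171.2;  python3 - <<'E'
from bench import r
import cv2,numpy as np
o=[]
for n,x,y in (("scene",260,170),("side",220,190)):
    im=r.snapshot(n)["pixels"][:,:,::-1];o.append(cv2.resize(im[y:y+150,x:x+130],None,fx=3,fy=3,interpolation=cv2.INTER_CUBIC))
cv2.imwrite("pics/n11.png",np.hstack(o))
E
```

```text
time: 26.6
tool_pos: [506.1, 14.2, 70.0]
tcp_rot: [-179.9, 0.0, 171.2]
ft_force: [-0.7, -0.0, -1.0]
finger_gap: 57.9
t 26.6 pos [506.1  14.2  70. ] rot [-179.9    0.   171.2] F [-0.7 -0.  -1. ] gap 57.9 
row [-0.0009 -0.0007  0.0918] [-0.0003  0.0002  0.0001]
```

View pics/n11.png

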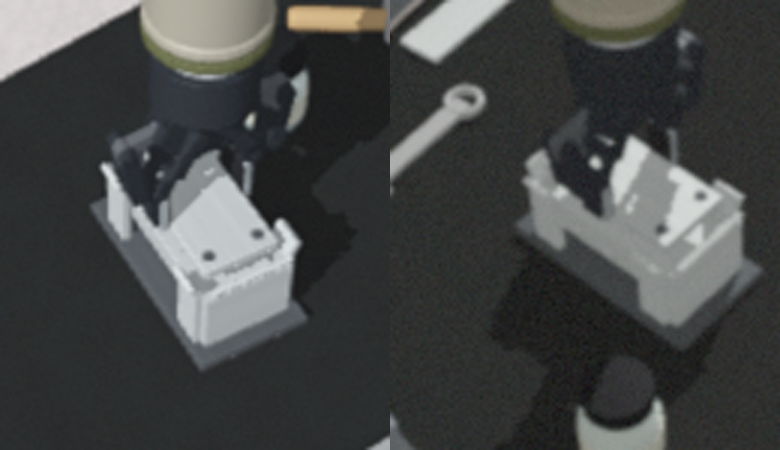

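The thin plate is lined up between the flares in both views. Lowering.

```bash
python3 -m jog '[[0,0,0.025,0,0,0],[0,0,0.05,0,0,0],[0,0,0.07,0,0,0],[0,0,0.084,0,0,0],[0,0,0.084,0,0,0]]'; python3 -m jog '[[0,0,0.006,0,0,0],[0,0,0.008,0,0,0],[0,0,0.008,0,0,0]]'; python3 to.py 506.3 14 46.6 171.2
```

```text
time: 27.2
tool_pos: [506.1, 14.2, 49.1]
tcp_rot: [-179.9, 0.0, 171.2]
ft_force: [1.0, 0.4, -1.9]
finger_gap: 58.4
time: 27.5
tool_pos: [506.9, 14.2, 48.0]
tcp_rot: [-180.0, 0.1, 171.2]
ft_force: [0.3, 0.1, -1.7]
finger_gap: 58.6
t 27.5 pos [506.9  14.2  48. ] rot [-1.800e+02  1.000e-01  1.712e+02] F [ 0.3  0.1 -1.7] gap 58.6 
row [ 0.0021 -0.0011  0.0057] [-0.0002  0.0008  0.0001]
```

```bash
python3 -m jog '[[0,0,0.004,0,0,0],[0,0,0.008,0,0,0],[0,0,0.008,0,0,0]]'; python3 to.py 506.3 14 46.6 171.2
```

```text
time: 27.8
tool_pos: [507.0, 14.2, 46.6]
tcp_rot: [-180.0, 0.2, 171.2]
ft_force: [-2.9, 1.4, 4.0]
finger_gap: 57.9
t 27.8 pos [507.   14.2  46.6] rot [-180.     0.2  171.2] F [-2.9  1.4  4. ] gap 57.9 
row [ 0.0028 -0.0012  0.0002] [-0.0002  0.0008  0.0001]
```

Contact came at the expected 46.6. Releasing.

```bash
python3 -m jog '[[0,0,0,0,0,0],[0,0,0,0,0,0],[0,0,0,0,0,0],[0,0,0,0,0,0],[0,0,-0.08,0,0,0],[0,0,-0.2,0,0,0],[0,0,-0.3,0,0,0],[0,0,-0.3,0,0,0]]' 1; python3 to.py 505.9 15 66 171.2;  python3 - <<'E'
from bench import r
import cv2,numpy as np
o=[]
for n,x,y in (("scene",260,170),("side",220,190)):
    im=r.snapshot(n)["pixels"][:,:,::-1];o.append(cv2.resize(im[y:y+150,x:x+130],None,fx=3,fy=3,interpolation=cv2.INTER_CUBIC))
cv2.imwrite("pics/n12.png",np.hstack(o)); cv2.imwrite("pics/w12.png",r.snapshot("wrist")["pixels"][:,:,::-1])
E
```

```text
time: 28.6
tool_pos: [509.5, 14.1, 125.3]
tcp_rot: [-180.0, 0.5, 171.2]
ft_force: [0.8, 0.2, -0.1]
finger_gap: 85.4
t 28.6 pos [509.5  14.1 125.3] rot [-180.     0.5  171.2] F [ 0.8  0.2 -0.1] gap 85.4 
row [0.0171 0.0014 0.2371] [-0.      0.003   0.0001]
```

View pics/n12.png

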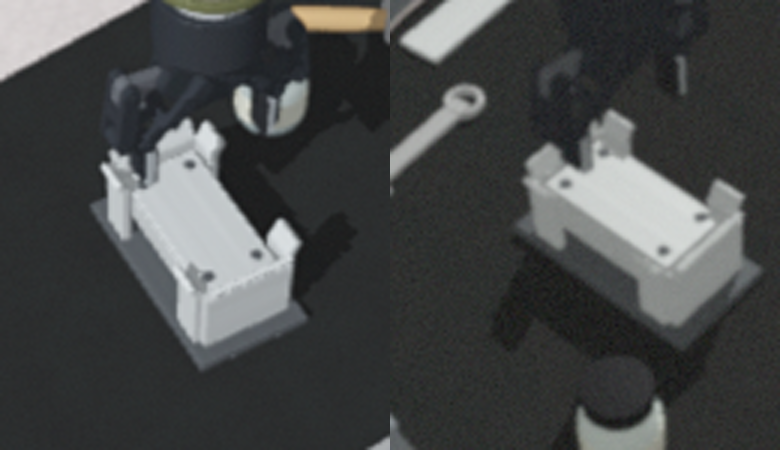

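View pics/w12.png

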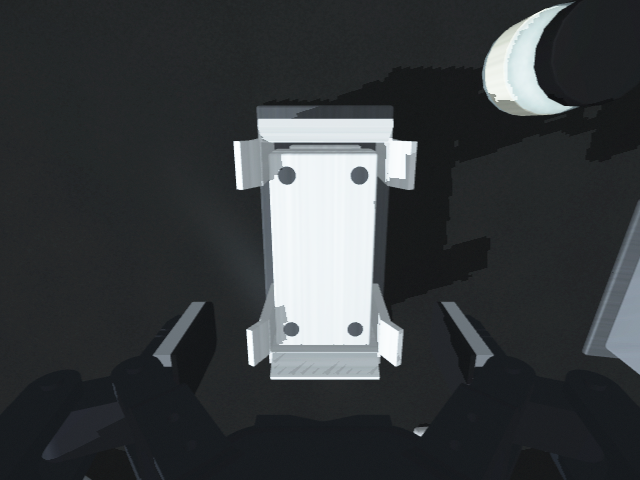

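The thin plate lies flat on the thick one, with all four holes visible inside the guides. Closing the fingers and pressing; its top should be at z = 60.

```bash
python3 -m jog '[[0.012,0,0.05,0,0.002,0],[0.012,0,0.1,0,0.002,0],[0.012,0,0.14,0,0.002,0],[0.012,0,0.18,0,0.002,0],[0.012,0,0.21,0,0.002,0],[0.012,0,0.23,0,0.002,0],[0.012,0,0.23,0,0.002,0],[0.012,0,0.23,0,0.002,0]]' 0 30; python3 to.py 505.9 15 60 171.2
```

```text
time: 29.55
tool_pos: [504.0, 14.7, 63.7]
tcp_rot: [-180.0, -0.2, 171.2]
ft_force: [0.4, -0.2, 0.5]
finger_gap: 0.5
t 29.55 pos [504.   14.7  63.7] rot [-180.    -0.2  171.2] F [ 0.4 -0.2  0.5] gap 0.5 
row [-0.0072  0.0025  0.0147] [-0.0002 -0.0012  0.0001]
```

```bash
python3 -m jog '[[-0.005,0,0.006,0,-0.001,0],[-0.007,0,0.012,0,-0.001,0],[-0.007,0,0.016,0,-0.001,0],[-0.007,0,0.016,0,-0.001,0]]'; python3 -m jog '[[0,0,0.003,0,0,0],[0,0,0.003,0,0,0]]'
```

```text
time: 29.95
tool_pos: [505.9, 14.4, 60.1]
tcp_rot: [-180.0, -0.0, 171.2]
ft_force: [-0.9, 0.2, 4.9]
finger_gap: 0.0
time: 30.15
tool_pos: [505.9, 14.4, 60.0]
tcp_rot: [-180.0, -0.0, 171.2]
ft_force: [-5.1, 0.1, 13.2]
finger_gap: 0.1
```

```bash
python3 -m jog '[[0,0,0.003,0,0,0],[0,0,0.003,0,0,0],[0,0,0.003,0,0,0],[0,0,0.003,0,0,0]]'; python3 -m jog '[[0,0,-0.02,0,0,0],[0,0,-0.12,0,0,0],[0,0,-0.25,0,0,0],[0,0,-0.37,0,0,0],[0,0,-0.4,0,0,0],[0,0,-0.4,0,0,0]]'; python3 to.py 527.3 372.5 155 130.4
```

```text
time: 30.55
tool_pos: [506.0, 14.4, 60.0]
tcp_rot: [-180.0, -0.0, 171.2]
ft_force: [-8.9, 0.7, 19.1]
finger_gap: 0.3
time: 31.15
tool_pos: [506.8, 14.4, 159.5]
tcp_rot: [-180.0, 0.1, 171.2]
ft_force: [-0.9, -0.7, -1.1]
finger_gap: 0.0
t 31.15 pos [506.8  14.4 159.5] rot [-1.800e+02  1.000e-01  1.712e+02] F [-0.9 -0.7 -1.1] gap 0.0 
row [0.1376 1.4282 0.0171] [1.000e-04 8.000e-04 2.268e-01]
```

Pressed with 19 N at z = 60.0, so it's flat. Back to the lever.

```bash
python3 -m jog '[[0.02,0.06,0,0,0.001,0.02],[0.04,0.18,0,0,0.001,0.05],[0.06,0.34,0,0,0.001,0.08],[0.07,0.5,0,0,0.001,0.1],[0.09,0.66,0,0,0.001,0.13],[0.1,0.8,0,0,0.001,0.16],[0.11,0.9,0,0,0.001,0.18],[0.12,0.97,0,0,0.001,0.2],[0.125,1,0,0,0.001,0.22],[0.125,1,0,0,0.001,0.22]]' 0.6; python3 to.py 527.3 372.5 155 130.4
```

```text
time: 32.15
tool_pos: [511.5, 267.0, 155.3]
tcp_rot: [-179.7, -0.3, 131.7]
ft_force: [-0.0, 0.4, 0.6]
finger_gap: 51.4
t 32.15 pos [511.5 267.  155.3] rot [-179.7   -0.3  131.7] F [-0.   0.4  0.6] gap 51.4 
row [0.2735 0.3277 0.0007] [-0.0017 -0.0014  0.007 ]
```

```bash
python3 -m jog '[[0.07,0.08,0,-0.001,-0.001,0.007],[0.14,0.17,0,-0.001,-0.001,0.007],[0.2,0.25,0,-0.001,-0.001,0.007],[0.25,0.3,0,-0.001,-0.001,0.007],[0.273,0.327,0,-0.001,-0.001,0.007],[0.273,0.327,0,-0.001,-0.001,0.007],[0.273,0.327,0,-0.001,-0.001,0.007]]'; python3 to.py 527.3 372.5 82 130.4
```

```text
time: 32.85
tool_pos: [528.5, 370.6, 157.0]
tcp_rot: [-180.0, 0.0, 130.4]
ft_force: [0.5, -0.1, 0.1]
finger_gap: 51.1
t 32.85 pos [528.5 370.6 157. ] rot [-180.     0.   130.4] F [ 0.5 -0.1  0.1] gap 51.1 
row [0.009  0.0015 0.3002] [-0.0002  0.0001 -0.0001]
```

```bash
python3 -m jog '[[0.007,0.001,0.05,0,0,0],[0.007,0.001,0.12,0,0,0],[0.007,0.001,0.19,0,0,0],[0.007,0.001,0.25,0,0,0],[0.007,0.001,0.295,0,0,0],[0.007,0.001,0.295,0,0,0],[0.007,0.001,0.295,0,0,0]]';  python3 lev.py 0 10 20 30 38 44
```

```text
time: 33.55
tool_pos: [527.7, 373.1, 83.8]
tcp_rot: [180.0, -0.0, 130.4]
ft_force: [-0.1, 0.3, 0.6]
finger_gap: 51.4
t 33.55 pos [527.7 373.1  83.8] yaw 130.4 gap 51.4 F tool x,y,z 0.3 0.1 0.6
contact post centre angle -9.501007114864038 rad dist 111.99240807207471
0.0 [-0.0019 -0.0739 -0.    ] [ 0.0001 -0.     -0.0002]
10.0 [-2.100e-02 -1.493e-01 -1.000e-04] [ 0.0001 -0.     -0.0558]
20.0 [-5.280e-02 -2.201e-01 -1.000e-04] [ 1.000e-04  0.000e+00 -1.113e-01]
30.0 [-9.640e-02 -2.844e-01 -1.000e-04] [ 1.000e-04  0.000e+00 -1.669e-01]
38.0 [-1.390e-01 -3.297e-01 -1.000e-04] [ 1.000e-04  0.000e+00 -2.113e-01]
44.0 [-1.748e-01 -3.596e-01 -2.000e-04] [ 1.000e-04  0.000e+00 -2.447e-01]
```

```bash
python3 -m jog '[[-0.001,-0.04,0,0,0,0],[-0.002,-0.074,0,0,0,0],[-0.011,-0.11,0,0,0,-0.027],[-0.021,-0.149,0,0,0,-0.056],[-0.036,-0.186,0,0,0,-0.083],[-0.053,-0.22,0,0,0,-0.11],[-0.073,-0.253,0,0,0,-0.138],[-0.096,-0.284,0,0,0,-0.166],[-0.128,-0.318,0,0,0,-0.2],[-0.137,-0.328,0,0,0,-0.21]]'; python3 -m jog '[[0,0,0,0,0,0],[0,0,0,0,0,0]]'; python3 lev.py 42 44 46 47 48 49 50 51
```

```text
time: 34.55
tool_pos: [487.8, 294.5, 85.3]
tcp_rot: [179.8, 0.1, 168.4]
ft_force: [1.1, 5.4, -2.1]
finger_gap: 51.2
time: 34.75
tool_pos: [487.9, 295.1, 85.3]
tcp_rot: [179.8, 0.1, 168.1]
ft_force: [-0.6, 5.7, 0.4]
finger_gap: 51.1
t 34.75 pos [487.9 295.1  85.3] yaw 168.1 gap 51.1 F tool x,y,z 1.8 5.4 0.4
contact post centre angle 37.07629545575466 rad dist 109.77702982323018
42.0 [-0.0056 -0.0376 -0.0001] [ 0.0011  0.0007 -0.0239]
44.0 [-0.0094 -0.0526 -0.0002] [ 0.0011  0.0007 -0.035 ]
46.0 [-0.0138 -0.0676 -0.0002] [ 0.0011  0.0007 -0.0461]
47.0 [-0.0162 -0.075  -0.0002] [ 0.0011  0.0007 -0.0516]
48.0 [-0.0187 -0.0823 -0.0003] [ 0.0011  0.0007 -0.0572]
49.0 [-0.0214 -0.0896 -0.0003] [ 0.0011  0.0007 -0.0628]
50.0 [-0.0241 -0.0969 -0.0003] [ 0.001   0.0007 -0.0683]
51.0 [-0.027  -0.1041 -0.0003] [ 0.001   0.0007 -0.0739]
```

```bash
python3 -m jog '[[-0.002,-0.015,0,0,0,-0.01],[-0.0035,-0.026,0,0,0,-0.016],[-0.0035,-0.026,0,0,0,-0.016]]'; python3 lev.py 43 44 46 48
```

```text
time: 35.05
tool_pos: [487.5, 288.5, 85.2]
tcp_rot: [179.8, 0.1, 171.0]
ft_force: [-1.3, 6.5, 0.8]
finger_gap: 51.1
t 35.05 pos [487.5 288.5  85.2] yaw 171.0 gap 51.1 F tool x,y,z 2.3 6.2 0.8
contact post centre angle 40.50869202483565 rad dist 109.88417918222959
43.0 [-0.0028 -0.0191 -0.0001] [ 0.001   0.0007 -0.0132]
44.0 [-0.0044 -0.0267 -0.0001] [ 0.001   0.0007 -0.0188]
46.0 [-0.008  -0.0418 -0.0001] [ 0.001   0.0007 -0.0299]
48.0 [-0.0122 -0.0568 -0.0002] [ 0.001   0.0007 -0.041 ]
```

```bash
python3 -m jog '[[-0.002,-0.01,0,0,0,-0.006],[-0.003,-0.018,0,0,0,-0.012],[-0.003,-0.018,0,0,0,-0.012]]'; python3 lev.py 44 46 48
```

```text
time: 35.35
tool_pos: [487.5, 284.1, 85.2]
tcp_rot: [179.8, 0.1, 173.2]
ft_force: [-0.6, 6.2, 1.8]
finger_gap: 51.5
t 35.35 pos [487.5 284.1  85.2] yaw 173.2 gap 51.5 F tool x,y,z 1.4 6.1 1.8
contact post centre angle 42.69817397794327 rad dist 109.901056912292
44.0 [-0.0012 -0.01   -0.    ] [ 0.001   0.0007 -0.0068]
46.0 [-0.0043 -0.0252 -0.0001] [ 0.001   0.0007 -0.0179]
48.0 [-0.0079 -0.0404 -0.0001] [ 0.0009  0.0007 -0.029 ]
```

```bash
python3 -m jog '[[-0.002,-0.01,0,0,0,-0.006],[-0.003,-0.018,0,0,0,-0.012],[-0.003,-0.018,0,0,0,-0.012]]'; python3 lev.py 46 48
```

```text
time: 35.65
tool_pos: [487.7, 279.6, 85.3]
tcp_rot: [179.8, 0.1, 175.3]
ft_force: [-1.2, 5.2, 0.9]
finger_gap: 51.0
t 35.65 pos [487.7 279.6  85.3] yaw 175.3 gap 51.0 F tool x,y,z 1.6 5.1 0.9
contact post centre angle 45.146653958172266 rad dist 109.9281434855779
46.0 [-0.0011 -0.0065 -0.    ] [ 0.001   0.0007 -0.0059]
48.0 [-0.0041 -0.0218 -0.0001] [ 0.0009  0.0007 -0.017 ]
```

```bash
python3 -m jog '[[-0.002,-0.01,0,0,0,-0.008],[-0.004,-0.021,0,0,0,-0.017],[-0.004,-0.021,0,0,0,-0.017]]'; python3 lev.py 49 50 51
```

```text
time: 35.95
tool_pos: [488.3, 274.1, 85.2]
tcp_rot: [179.8, 0.1, 178.4]
ft_force: [-1.1, 5.7, 1.3]
finger_gap: 51.3
t 35.95 pos [488.3 274.1  85.2] yaw 178.4 gap 51.3 F tool x,y,z 1.2 5.6 1.3
contact post centre angle 47.91292139836921 rad dist 109.90824887488328
49.0 [-0.0009 -0.0083 -0.    ] [ 0.0009  0.0008 -0.0055]
50.0 [-0.0024 -0.016  -0.    ] [ 0.0009  0.0008 -0.0111]
51.0 [-0.0039 -0.0236 -0.0001] [ 0.0009  0.0008 -0.0166]
```

```bash
python3 -m jog '[[-0.001,-0.008,0,0,0,-0.005],[-0.002,-0.013,0,0,0,-0.008],[-0.002,-0.013,0,0,0,-0.008]]'; python3 lev.py 50 51
```

```text
time: 36.25
tool_pos: [488.7, 271.2, 85.2]
tcp_rot: [179.8, 0.1, 179.8]
ft_force: [-1.1, 6.4, 0.8]
finger_gap: 51.5
t 36.25 pos [488.7 271.2  85.2] yaw 179.8 gap 51.5 F tool x,y,z 1.1 6.4 0.8
contact post centre angle 49.39010045016633 rad dist 109.95948225206425
50.0 [-0.0006 -0.0047 -0.    ] [ 0.001   0.0008 -0.0033]
51.0 [-0.002  -0.0123 -0.    ] [ 0.001   0.0008 -0.0088]
```

```bash
python3 -m jog '[[-0.001,-0.008,0,0,0,-0.005],[-0.002,-0.013,0,0,0,-0.008],[-0.002,-0.013,0,0,0,-0.008]]'; python3 lev.py
```

```text
time: 36.55
tool_pos: [489.2, 269.1, 85.3]
tcp_rot: [179.7, 0.2, -178.7]
ft_force: [-0.6, 12.3, -1.1]
finger_gap: 51.3
t 36.55 pos [489.2 269.1  85.3] yaw -178.7 gap 51.3 F tool x,y,z 0.3 12.3 -1.1
contact post centre angle -309.50692139400866 rad dist 109.88299877544293
```

```bash
python3 -m jog '[[-0.001,-0.006,0,0,0,-0.003],[-0.001,-0.006,0,0,0,-0.003],[-0.001,-0.006,0,0,0,-0.003]]'; python3 lev.py 44 38 30 20 10 0 -9
```

```text
time: 36.85
tool_pos: [489.4, 268.4, 85.3]
tcp_rot: [179.7, 0.2, -178.2]
ft_force: [-0.9, 15.8, -1.1]
finger_gap: 51.7
t 36.85 pos [489.4 268.4  85.3] yaw -178.2 gap 51.7 F tool x,y,z 0.4 15.8 -1.1
contact post centre angle -309.20247846040485 rad dist 109.8796342279671
44.0 [0.006  0.0526 0.0003] [0.002  0.0009 0.0411]
38.0 [0.0051 0.0993 0.0006] [0.0021 0.0008 0.0745]
30.0 [-0.0038  0.1608  0.001 ] [0.0021 0.0007 0.1189]
20.0 [-0.0268  0.2351  0.0015] [0.0022 0.0005 0.1745]
10.0 [-0.0623  0.3042  0.0021] [0.0022 0.0003 0.23  ]
0.0 [-0.1092  0.3661  0.0026] [2.300e-03 1.000e-04 2.856e-01]
-9.0 [-0.1601  0.414   0.003 ] [ 2.300e-03 -1.000e-04  3.356e-01]
```

Stop felt: 15.8 N, about 10 beyond the spring. Letting it back.

```bash
python3 -m jog '[[0.006,0.04,0,0,0,0.03],[0.005,0.085,0,0,0,0.065],[0.001,0.13,0,0,0,0.095],[-0.008,0.18,0,0,0,0.13],[-0.027,0.235,0,0,0,0.174],[-0.05,0.28,0,0,0,0.21],[-0.075,0.32,0,0,0,0.245],[-0.11,0.366,0,0.002,0,0.285],[-0.161,0.414,0,0.002,0,0.335],[-0.161,0.414,0,0.002,0,0.335]]'; python3 lev.py; python3 -m jog '[[0.008,0,-0.06,0,0,0],[0.008,0,-0.18,0,0,0],[0.008,0,-0.3,0,0,0],[0.008,0,-0.4,0,0,0],[0.008,0,-0.4,0,0,0],[0.008,0,-0.4,0,0,0]]'; python3 - <<'E'
from bench import r
import cv2,numpy as np
from h import *
d=r.snapshot("wrist");cv2.imwrite("pics/w20.png",d["pixels"][:,:,::-1]); print(proj(d,(527.3,372.5,110)))
cv2.imwrite("pics/s20.png",r.snapshot("scene")["pixels"][:,:,::-1]); s=r.sense();print(s["time"],s["tool_pos"],s["qd"].round(2),s["ft_force"])
E
```

```text
time: 37.85
tool_pos: [527.2, 370.9, 84.8]
tcp_rot: [-179.9, 0.2, 121.3]
ft_force: [-0.1, -0.6, 0.1]
finger_gap: 51.2
t 37.85 pos [527.2 370.9  84.8] yaw 121.3 gap 51.2 F tool x,y,z -0.4 -0.4 0.1
contact post centre angle -8.706714283513293 rad dist 107.58327216785696
time: 38.45
tool_pos: [525.3, 371.8, 186.0]
tcp_rot: [-179.9, 0.2, 121.7]
ft_force: [-1.1, -0.5, -0.4]
finger_gap: 51.3
[327.13405683 249.37764254]
38.55 [524.2805324  371.22637636 183.30268837] [ 0.11  1.03  0.39  0.06 -0.15  0.49] [-0.31478197 -0.49590732 -0.01258993]
```

View pics/w20.png

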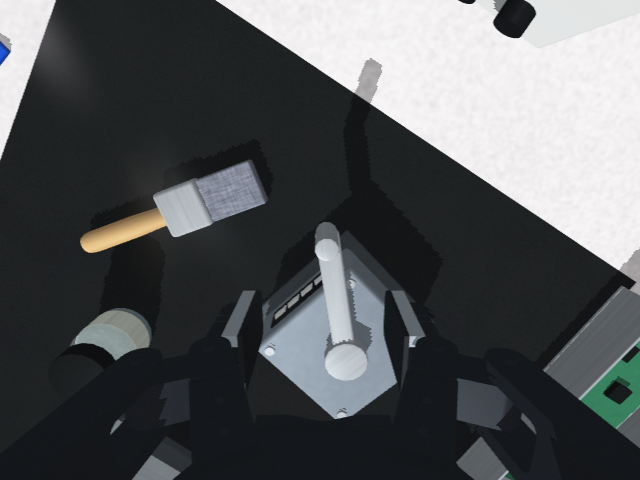

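View pics/s20.png

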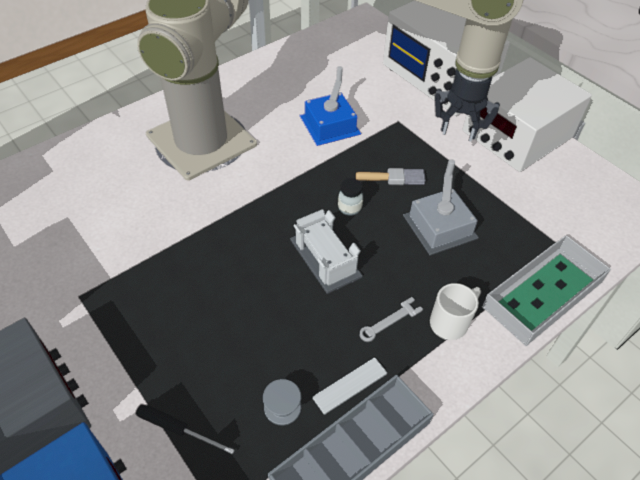

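The lever is home: its post is at (327,249), exactly as predicted. The thin plate with its holes lies in the nest at (327,245) in the scene view. Everything else looks unmoved and the robot is touching nothing.

```bash
python3 -c "
from bench import r
print(r.hand_in())"
```

```text
the job is handed in; nothing more can be done
None
```

The job is done and handed in at about 38.6 s of the 72 s allowed. Both plates are stacked in the nest, each was pressed flat, and each was counted with the lever. `hand_in()` reports no verdict, and I did not read the counter's digits, so the two counts rest on the force readings.

- **Thick plate:** I laid it in the nest, let go, and pressed it with 21 N. The fingers met it at z = 50.0 mm, exactly the height for a seated plate. I then swung the lever to its stop (about 50°, 15.2 N at the post, roughly 9.5 N beyond the spring) and followed it back home.
- **Thin plate:** I laid it on the thick one, let go, and pressed it with 19 N at z = 60.0 mm, again the expected height. I swung the lever to the same stop (15.8 N, roughly 10 N beyond the spring) and let it come back.
- **Last checks:** In the wrist picture the lever post is where its home position predicts. All four holes of the thin plate show between the nest guides. The other things on the bench look unmoved, and the wrist force is about zero, with the arm clear of everything.

No check failed. The camera views agreed with each other to about 2–3 mm, except one side-view estimate of the nest's foot, which was about 6 mm off in y. I averaged the views for the nest centre, and the plates went in without touching the guides.

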